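# Lid the washed storage jars

### The job

The four open glass jars are washed and dry: pick out the four wooden knobbed lids lying loose on the counter and put each one on the jar it fits, set down gently and sitting level on the rim with its plug down in the mouth. Leave the jars standing where they are, and leave the jar that is already closed alone.

Things in the scene. Friction and masses are not known exactly. Their poses are not given: they have to be found in the camera images.
- jar_largest: largest open storage jar: straight-sided clear glass, loose and empty, standing upright, 118 mm outside diameter, 96 mm high, wall 4 mm (mouth 110 mm wide), no lid on it at the start. Origin: centre of its underside; z up.
- jar_second: second largest open storage jar: straight-sided clear glass, loose and empty, standing upright, 102 mm outside diameter, 88 mm high, wall 4 mm (mouth 94 mm wide), no lid on it at the start. Origin: centre of its underside; z up.
- jar_third: third largest open storage jar: straight-sided clear glass, loose and empty, standing upright, 86 mm outside diameter, 80 mm high, wall 4 mm (mouth 78 mm wide), no lid on it at the start. Origin: centre of its underside; z up.
- jar_smallest: smallest open storage jar: straight-sided clear glass, loose and empty, standing upright, 70 mm outside diameter, 72 mm high, wall 4 mm (mouth 62 mm wide), no lid on it at the start. Origin: centre of its underside; z up.
- lid_largest: largest loose lid, fits the 118 mm jar: wooden disc 120 mm across, 9 mm thick (z 9 to 18); round wooden knob 26 mm across on top (z 18 to 48); beneath, a cream plug 104 mm across, 9 mm deep (z 0 to 9), lower edge tapered, 3 mm play in the mouth. Lies knob up. Origin: centre of the plug's underside; z up. Seated, the disc rests on the rim, origin 87 mm above the jar's. About 100 g.
- lid_second: second largest loose lid, fits the 102 mm jar: wooden disc 104 mm across, 9 mm thick (z 9 to 18); round wooden knob 26 mm across on top (z 18 to 48); beneath, a cream plug 88 mm across, 9 mm deep (z 0 to 9), lower edge tapered, 3 mm play in the mouth. Lies knob up. Origin: centre of the plug's underside; z up. Seated, the disc rests on the rim, origin 79 mm above the jar's. About 80 g.
- lid_third: third largest loose lid, fits the 86 mm jar: wooden disc 88 mm across, 9 mm thick (z 9 to 18); round wooden knob 26 mm across on top (z 18 to 48); beneath, a cream plug 72 mm across, 9 mm deep (z 0 to 9), lower edge tapered, 3 mm play in the mouth. Lies knob up. Origin: centre of the plug's underside; z up. Seated, the disc rests on the rim, origin 71 mm above the jar's. About 60 g.
- lid_smallest: smallest loose lid, fits the 70 mm jar: wooden disc 72 mm across, 9 mm thick (z 9 to 18); round wooden knob 26 mm across on top (z 18 to 48); beneath, a cream plug 56 mm across, 9 mm deep (z 0 to 9), lower edge tapered, 3 mm play in the mouth. Lies knob up. Origin: centre of the plug's underside; z up. Seated, the disc rests on the rim, origin 63 mm above the jar's. About 40 g.
- closed_jar: bystander: a jar of the same sort, 78 mm across, with cinnamon sticks in it, already closed with its own wooden lid (glass 84 mm high, knob top at 123 mm). It stands somewhere in the row of jars and stays as it is. Origin: centre of its underside; z up.
Things that resemble listed ones, but are neither listed nor needed, are in the scene too. What is shaped like the lid_third but purple is not meant.

How it is judged:
At the end, for the whole second after the job is handed in: Each of the four lids sits on its own jar: centred within 8 mm, its origin 9 mm below the rim within 3 mm (plug in the mouth, disc on the rim), level within 0.05 rad, at rest; every jar, the closed one too, stands upright (0.05 rad) within 30 mm of where it was (horizontal distance between lid_largest and jar_largest below 0.008 m and z of lid_largest in the frame of jar_largest between 0.084 and 0.09 m and angle between each of lid_largest, jar_largest, lid_second, jar_second, lid_third, jar_third, lid_smallest, jar_smallest, closed_jar's own z axis and vertical below 0.05 rad and distance of each of jar_largest, jar_second, jar_third, jar_smallest, closed_jar from where it was at the start of the episode below 0.03 m and linear speed of each of lid_largest, jar_largest, lid_second, jar_second, lid_third, jar_third, lid_smallest, jar_smallest below 0.02 m/s and horizontal distance between lid_second and jar_second below 0.008 m and z of lid_second in the frame of jar_second between 0.076 and 0.082 m and horizontal distance between lid_third and jar_third below 0.008 m and z of lid_third in the frame of jar_third between 0.068 and 0.074 m and horizontal distance between lid_smallest and jar_smallest below 0.008 m and z of lid_smallest in the frame of jar_smallest between 0.06 and 0.066 m); the robot touches nothing.
It fails at once if a lid banged or forced down onto a glass jar (more than 40 N between a lid and a jar) (contact force between any of lid_largest, lid_second, lid_third, lid_smallest and jar_largest above 40 N or contact force between any of lid_largest, lid_second, lid_third, lid_smallest and jar_second above 40 N or contact force between any of lid_largest, lid_second, lid_third, lid_smallest and jar_third above 40 N or contact force between any of lid_largest, lid_second, lid_third, lid_smallest and jar_smallest above 40 N).
It fails at once if an open jar tipped by more than 20 degrees or shoved more than 50 mm (angle between any of jar_largest, jar_second, jar_third, jar_smallest's own z axis and vertical above 0.35 rad or distance of any of jar_largest, jar_second, jar_third, jar_smallest from where it was at the start of the episode above 0.05 m).
It fails at once if the already closed jar tipped by more than 20 degrees or moved more than 30 mm (angle between closed_jar's own z axis and vertical above 0.35 rad or distance of closed_jar from where it was at the start of the episode above 0.03 m).
It also fails if it takes over 106 s, if anything falls off the work surface, if the arm or the gripper's body presses on something with over 40 N, if the wrist force passes 120 N, or if a joint passes its speed limit or range.

### The arm

A 6-joint arm with a two-finger parallel gripper is mounted at the origin on the work surface. World frame = base frame: x ahead of the robot, y to its left, z up, the work surface at z = 0. Lengths are in m, angles in rad, forces in N, time in s.
With the tool pointing down it reaches from about 0.3 to 0.75 m from the base axis. Payload 8.5 kg.
Tool frame: the origin (TCP) lies at the very end of the fingers, on their centre line; the grasp point (between the pads) lies 19 mm behind it; z points along the fingers, y is the direction in which the jaws open and shut (so a half turn about z gives the same grasp; the last joint's range is limited). The gripper opens to 88 mm and grips with 3 to 60 N. Pads are 18 mm wide; open, the fingers measure 123 mm over their backs; the gripper's body (75 mm by 187 mm) begins 45 mm behind the grasp point.
Start: joints at [1.094, 0.381, 1.297, -0, 1.464, -0.215], TCP at [0.142, 0.531, 0.239] pointing down, gripper open.
Joint ranges: [-3.11, 3.11], [-0.89, 2.33], [0.22, 2.48], [-1.42, 4.56], [0.17, 2.85], [-2.88, 2.88]. Speed limits (rad/s): [2.39, 2.39, 3.14, 3.14, 3.14, 3.14].

### API

Orientations are given as a 3x3 rotation matrix whose columns are the frame's x, y, z axes.
In Python, from bench import monitor, imaging, finish_job, nets gives the robot as it stands.
- The arm moves only by the tool servo_tool, never from a script. Its argument "deltas" is a list of rows, each an object of numbers: "x", "y", "z": the shift along the tool's x, y, z in cm; "wx", "wy", "wz": the turn, a rotation vector about the tool's x, y, z in rad; "hand": the closure in counts, from 0 (fully open) to 255 (shut). A call has 1 to 10 rows; each row is the pose to reach, as a shift and turn from the pose commanded when the call began, along the tool's axes at that moment; what a row does not reach only later rows make up. A row lasts 1/10 s, in which the tool goes at most 50 mm and 8.59 degrees, less where a joint would pass 70% of its speed; a pose out of reach is approached as far as the arm can. A call with a gripper value outside its range is refused whole. The fingers move at their own pace and stop on an object; the grip force is fixed at half the most. Time passes only in rows, so rows that repeat a pose let the fingers close. It gives the time, the measured TCP pose, the force and the opening at its end, in the units of the state.
- monitor.get_state(): the state, without advancing time (a new reading comes with each control period).
- imaging.get_image(name): name is "scene" or "side" or "wrist"; returns the picture (400x640x3 uint8, blue, green, red); there is no depth.
- imaging.camera_params(name): a dict with "camera_matrix" (3x3 intrinsics, pixels), "view" (4x4, takes a point from world to camera coordinates). Camera axes: x right, y down, z forward; pixel columns grow to the right and rows downward; lengths in m; the calibration is good to about 2 mm. A picture is of the moment at which its call begins: read the wrist's pose just before it. camera_params takes no time and is no camera call; for the wrist camera it gives the pose at the moment of the call.
- finish_job(): hands the job in, once; it reports no verdict.
Trained networks look in the newest picture that a camera, given by its name, has taken for a name from the list of things; names that differ only in an ending like _2 or _b are one class to them, and where a whole thing is asked for, a point or a joint stands for the part that bears it (a point fixed in the world has none). Each returns a list of dicts, best first, with "conf" (0 to 1); they miss things now and then, are a little off and sometimes report something else, mostly with a low value. They report only what shows in the picture. A call takes as long as a camera call. They do not tell look-alikes from the thing itself.
- nets.look_for(camera, query): "box" ([left, top, right, bottom] in pixels, round what is visible of it).
- nets.spot_point(camera, query): "position" ([row, column] in pixels: a listed point, or the origin of a listed thing).
The state is a dict: "t": time; "q": joint angles; "dq": joint speeds; "joint_efforts": joint torques, N m; "tool_pos": TCP position; "eef_rot": TCP orientation; "wrist_force": force on the tool from outside, world axes, zero at the start; "moment": the same for the moment, N m; "finger_gap": finger opening in m.
Only numpy, scipy, OpenCV 4.12 (cv2) and the standard library are available. Lean on these libraries where they do the work, as an engineer would, in place of code of your own. Each camera call takes 0.05 s, during which the arm holds its last target.

## Working session

There is one attempt and no reset: what is moved stays moved. The work goes in short steps, Python scripts to look and compute and a tool call to move; the robot and the scene stay as the last step left them, time stands still between calls to the robot, and variables do not carry over. Pictures are saved under pics/ and viewed, and the job is handed in when it is done.

Besides the shell and the picture viewer there is one more tool, called after ">>>" as name(argument=value, ...) on one line, values as JSON. servo_tool: Moves the arm, as the interface text tells. Its arguments: {"type":"object","properties":{"deltas":{"type":"array","items":{"type":"object","properties":{"x":{"type":"number"},"y":{"type":"number"},"z":{"type":"number"},"wx":{"type":"number"},"wy":{"type":"number"},"wz":{"type":"number"},"hand":{"type":"number"}}}}},"required":["deltas"]}

```bash
mkdir -p pics; ls; python3 - <<'E'
from bench import monitor, imaging, nets
import cv2, numpy as np
np.set_printoptions(precision=4,suppress=True)
s=monitor.get_state();print(s)
for c in("scene","side","wrist"):
    p=imaging.camera_params(c);print(c,p)
    cv2.imwrite(f"pics/{c}0.png",imaging.get_image(c))
E
```

```text
pics
{'t': 0.0, 'q': array([ 1.0937,  0.3812,  1.2983, -0.    ,  1.4636, -0.2153]), 'dq': array([-0.0004, -0.0009,  0.0011, -0.001 ,  0.    , -0.0021]), 'joint_efforts': array([  0.0016, -43.7921, -22.4552,   0.0713,   0.0353,  -0.0001]), 'tool_pos': array([0.1422, 0.531 , 0.2382]), 'eef_rot': array([[-0.9659,  0.2588, -0.0006],
       [ 0.2588,  0.9659, -0.0013],
       [ 0.0003, -0.0014, -1.    ]]), 'wrist_force': array([0.561 , 0.4851, 0.4197]), 'moment': array([ 0.0028,  0.0628, -0.0233]), 'finger_gap': 0.08807154709185883}
scene {'camera_matrix': array([[442.3067,   0.    , 317.6539],
       [  0.    , 442.3067, 209.0692],
       [  0.    ,   0.    ,   1.    ]]), 'view': array([[-0.4421,  0.8969, -0.0064,  0.2223],
       [ 0.5868,  0.2839, -0.7583, -0.2069],
       [-0.6783, -0.339 , -0.6519,  1.3907],
       [ 0.    ,  0.    ,  0.    ,  1.    ]])}
side {'camera_matrix': array([[387.8211,   0.    , 316.85  ],
       [  0.    , 387.8211, 193.7209],
       [  0.    ,   0.    ,   1.    ]]), 'view': array([[ 0.9956, -0.0926,  0.0148, -0.4596],
       [-0.0425, -0.5864, -0.8089,  0.0222],
       [ 0.0836,  0.8047, -0.5877,  1.0155],
       [ 0.    ,  0.    ,  0.    ,  1.    ]])}
wrist {'camera_matrix': array([[349.861 ,   0.    , 324.1418],
       [  0.    , 349.861 , 196.2006],
       [  0.    ,   0.    ,   1.    ]]), 'view': array([[ 0.2598,  0.9657, -0.0014, -0.5496],
       [ 0.9229, -0.2479,  0.2946, -0.0411],
       [ 0.2842, -0.0778, -0.9556,  0.39  ],
       [ 0.    ,  0.    ,  0.    ,  1.    ]])}
```

View pics/scene0.png

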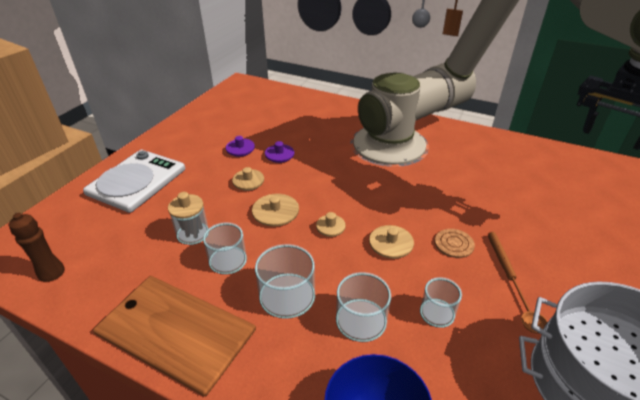

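View pics/side0.png

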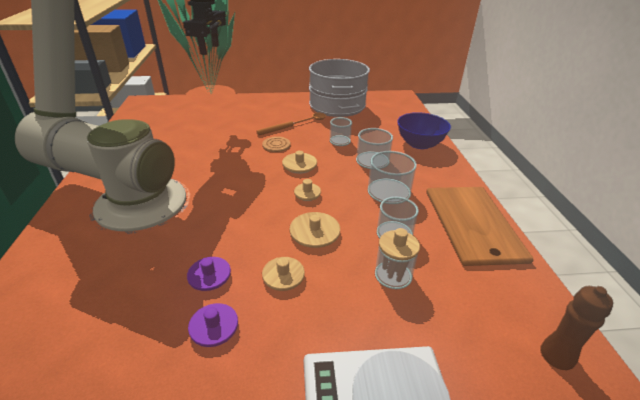

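View pics/wrist0.png

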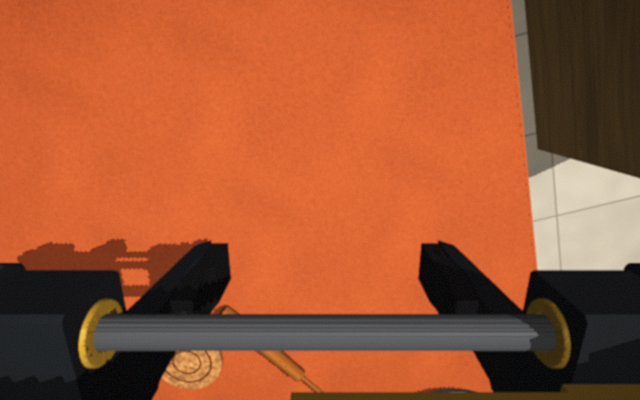

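```bash
cat > h.py <<'E'
from bench import monitor, imaging, nets
import cv2, numpy as np
np.set_printoptions(precision=4,suppress=True)
def ray(c,uv,z,p=None):
    p=p or imaging.camera_params(c);K=p["camera_matrix"];V=p["view"];R=V[:3,:3];t=V[:3,3]
    o=-R.T@t;d=R.T@np.linalg.inv(K)@np.array([uv[0],uv[1],1.])
    return o+d*(z-o[2])/d[2]
def proj(c,P,p=None):
    p=p or imaging.camera_params(c);K=p["camera_matrix"];V=p["view"]
    P=np.atleast_2d(P);q=(V[:3,:3]@P.T).T+V[:3,3];q=q@K.T;return q[:,:2]/q[:,2:]
def circ(P,r,n=60):
    a=np.linspace(0,2*np.pi,n);return np.c_[P[0]+r*np.cos(a),P[1]+r*np.sin(a),np.full(n,P[2])]
E
python3 - <<'E'
from h import *
for c in("scene","side"):
  for n in("lid_largest","lid_second","lid_third","lid_smallest","jar_largest","jar_second","jar_third","jar_smallest","closed_jar"):
    for d in nets.spot_point(c,n)[:3]:
        r,k=d["position"];print(c,n,round(d["conf"],2),"px",round(k),round(r),ray(c,(k,r),0.0)[:2])
print(monitor.get_state()["t"])
E
```

```text
scene lid_largest 0.91 px 274 216 [ 0.4552 -0.1489]
scene lid_second 0.78 px 390 245 [0.4233 0.1521]
scene lid_third 0.84 px 284 155 [ 0.2024 -0.2637]
scene lid_third 0.73 px 248 185 [ 0.3742 -0.28  ]
scene lid_third 0.72 px 438 310 [0.5593 0.3045]
scene lid_smallest 0.59 px 329 229 [ 0.4371 -0.0003]
scene jar_largest 0.95 px 287 296 [0.6638 0.0074]
scene jar_second 0.78 px 360 320 [0.6509 0.1678]
scene jar_second 0.21 px 437 312 [0.5661 0.3025]
scene jar_third 0.61 px 230 262 [ 0.6356 -0.1595]
scene jar_smallest 0.59 px 435 312 [0.5668 0.2988]
scene closed_jar 0.62 px 195 234 [ 0.5953 -0.2899]
side lid_largest 0.75 px 312 232 [ 0.4371 -0.1487]
side lid_second 0.65 px 301 169 [0.4255 0.1318]
side lid_third 0.95 px 212 276 [ 0.2159 -0.2716]
side lid_third 0.88 px 214 325 [ 0.2332 -0.3941]
side lid_third 0.72 px 285 276 [ 0.3682 -0.284 ]
side lid_smallest 0.83 px 309 193 [0.4401 0.0089]
side jar_largest 0.83 px 389 187 [0.667  0.0202]
side jar_second 0.71 px 371 160 [0.6482 0.1728]
side jar_third 0.6 px 394 231 [ 0.6326 -0.1629]
side jar_smallest 0.67 px 387 190 [0.6582 0.0064]
side jar_smallest 0.64 px 339 141 [0.563  0.2971]
side closed_jar 0.97 px 392 276 [ 0.5929 -0.301 ]
1.05
```

```bash
cat > fit.py <<'E'
from h import *
from scipy.optimize import least_squares
CAM={c:imaging.camera_params(c) for c in("scene","side")}
J={"jar_largest":(.059,.096),"jar_second":(.051,.088),"jar_third":(.043,.080),"jar_smallest":(.035,.072)}
L={"lid_largest":.060,"lid_second":.052,"lid_third":.044,"lid_smallest":.036}
def model(n,x,y,z0=0):
    if n in J:
        r,h=J[n];return [circ((x,y,h),r),circ((x,y,h),r-.004),]
    r=L[n];return [circ((x,y,z0+.018),r),circ((x,y,z0+.048),.013)]
def dts(imgs):
    o={}
    for c,im in imgs.items():
        e=cv2.Canny(cv2.GaussianBlur(im,(3,3),0),40,100);o[c]=cv2.GaussianBlur(cv2.distanceTransform(255-e,cv2.DIST_L2,5),(3,3),0)
    return o
def samp(D,uv):return cv2.remap(D,uv[:,0].astype(np.float32).reshape(-1,1),uv[:,1].astype(np.float32).reshape(-1,1),cv2.INTER_LINEAR,borderMode=cv2.BORDER_REPLICATE).ravel()
def fit(n,D,x0,cams,z0=0):
    def f(v):
        r=[]
        for c in cams:
            for P in model(n,v[0],v[1],z0):
                r.append(np.minimum(samp(D[c],proj(c,P,CAM[c])),4))
        return np.concatenate(r)
    best=None
    from scipy.optimize import minimize
    g=np.arange(-.02,.0201,.001)
    S=[(np.mean(f((x0[0]+a,x0[1]+b))),x0[0]+a,x0[1]+b) for a in g for b in g]
    b=min(S);m=minimize(lambda v:np.mean(f(v)),b[1:],method="Nelder-Mead",options=dict(initial_simplex=[[b[1],b[2]],[b[1]+.001,b[2]],[b[1],b[2]+.001]],xatol=1e-5))
    return m.x,m.fun
E
cat > f1.py <<'E'
from fit import *
I0={"lid_largest":(.445,-.149),"lid_second":(.424,.142),"lid_third":(.371,-.282),"lid_smallest":(.438,.004),"jar_largest":(.665,.014),"jar_second":(.65,.170),"jar_third":(.634,-.161),"jar_smallest":(.565,.3)}
ims={c:cv2.imread(f"pics/{c}0.png") for c in("scene","side")};D=dts(ims)
R={}
for n,x in I0.items():
    R[n]=fit(n,D,x,["scene","side"])
    print(n,*R[n],"| scene",*fit(n,D,x,["scene"]),"| side",*fit(n,D,x,["side"]))
for c,im in ims.items():
    box={"scene":(200,150,480,360),"side":(240,110,440,300)}[c]
    k=800/(box[2]-box[0]);k=min(k,600/(box[3]-box[1]))
    big=cv2.resize(im[box[1]:box[3],box[0]:box[2]],None,fx=k,fy=k,interpolation=cv2.INTER_CUBIC)
    for n,(v,_) in R.items():
        for P in model(n,*v):
            uv=((proj(c,P,CAM[c])-box[:2]+.5)*k).astype(int);cv2.polylines(big,[uv],True,(255,0,0),1)
    cv2.imwrite(f"pics/ov_{c}.png",big)
E
python3 f1.py
```

```text
lid_largest [ 0.4417 -0.1519] 1.1617263555526733 | scene [ 0.4429 -0.1502] 1.0556987524032593 | side [ 0.441  -0.1542] 1.1792757511138916
lid_second [0.4226 0.1529] 0.8479123711585999 | scene [0.4234 0.1538] 1.028114676475525 | side [0.4217 0.1502] 0.5886757969856262
lid_third [ 0.3647 -0.286 ] 0.7933210134506226 | scene [ 0.3665 -0.2828] 0.6352476477622986 | side [ 0.364  -0.2874] 0.7973042726516724
lid_smallest [0.4356 0.0014] 0.6996917724609375 | scene [0.4367 0.0027] 0.6370248198509216 | side [ 0.4346 -0.0013] 0.6439112424850464
jar_largest [0.6625 0.0055] 0.6766300201416016 | scene [0.6613 0.0059] 0.6293354034423828 | side [0.6632 0.003 ] 0.6831861138343811
jar_second [0.6507 0.1698] 0.6527940034866333 | scene [0.6512 0.1709] 0.6201236844062805 | side [0.6503 0.1671] 0.6496208906173706
jar_third [ 0.632 -0.17 ] 0.7551805973052979 | scene [ 0.6315 -0.1676] 0.7276811003684998 | side [ 0.6308 -0.174 ] 0.6858083605766296
jar_smallest [0.5688 0.3039] 0.6635036468505859 | scene [0.5692 0.3035] 0.7088460922241211 | side [0.5669 0.3067] 0.5847517848014832
```

View pics/ov_scene.png

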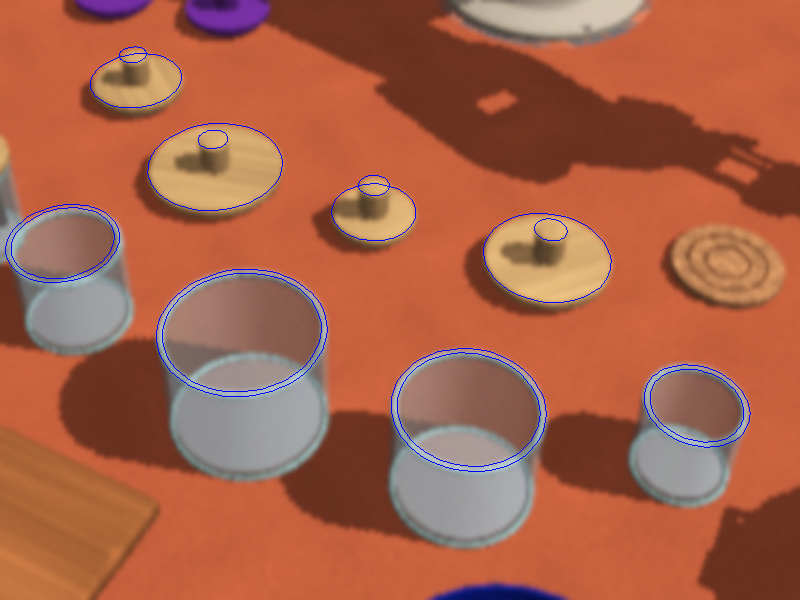

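View pics/ov_side.png

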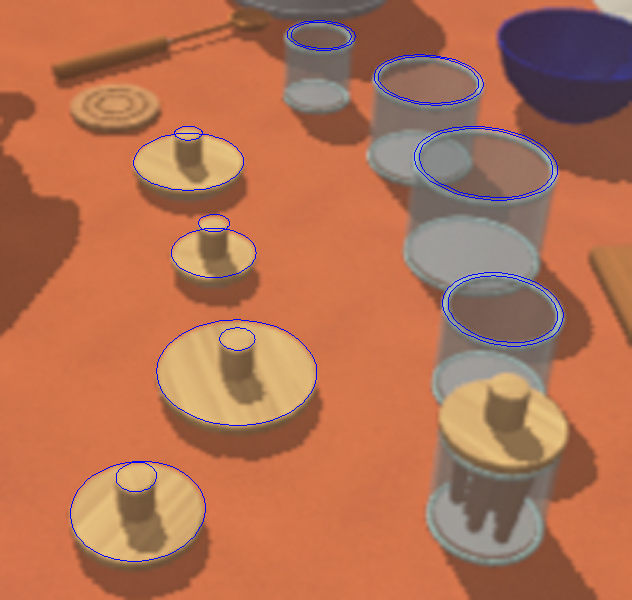

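>>> servo_tool(deltas=[{"x": -36.9, "y": -29.3, "z": 0, "wz": -0.262, "hand": 110}, {"x": -36.9, "y": -29.3, "z": 0, "wz": -0.262, "hand": 110}, {"x": -36.9, "y": -29.3, "z": 0, "wz": -0.262, "hand": 110}, {"x": -36.9, "y": -29.3, "z": 0, "wz": -0.262, "hand": 110}, {"x": -36.9, "y": -29.3, "z": 0, "wz": -0.262, "hand": 110}, {"x": -36.9, "y": -29.3, "z": 0, "wz": -0.262, "hand": 110}, {"x": -36.9, "y": -29.3, "z": 0, "wz": -0.262, "hand": 110}, {"x": -36.9, "y": -29.3, "z": 0, "wz": -0.262, "hand": 110}, {"x": -36.9, "y": -29.3, "z": 0, "wz": -0.262, "hand": 110}, {"x": -36.9, "y": -29.3, "z": 0, "wz": -0.262, "hand": 110}])

```text
invalid input at $.deltas[0]: expected keys x, y, z, wx, wy, wz, hand
```

>>> servo_tool(deltas=[{"x": -36.9, "y": -29.3, "z": 0, "wx": 0, "wy": 0, "wz": -0.262, "hand": 110}, {"x": -36.9, "y": -29.3, "z": 0, "wx": 0, "wy": 0, "wz": -0.262, "hand": 110}, {"x": -36.9, "y": -29.3, "z": 0, "wx": 0, "wy": 0, "wz": -0.262, "hand": 110}, {"x": -36.9, "y": -29.3, "z": 0, "wx": 0, "wy": 0, "wz": -0.262, "hand": 110}, {"x": -36.9, "y": -29.3, "z": 0, "wx": 0, "wy": 0, "wz": -0.262, "hand": 110}, {"x": -36.9, "y": -29.3, "z": 0, "wx": 0, "wy": 0, "wz": -0.262, "hand": 110}, {"x": -36.9, "y": -29.3, "z": 0, "wx": 0, "wy": 0, "wz": -0.262, "hand": 110}, {"x": -36.9, "y": -29.3, "z": 0, "wx": 0, "wy": 0, "wz": -0.262, "hand": 110}, {"x": -36.9, "y": -29.3, "z": 0, "wx": 0, "wy": 0, "wz": -0.262, "hand": 110}, {"x": -36.9, "y": -29.3, "z": 0, "wx": 0, "wy": 0, "wz": -0.262, "hand": 110}])

```text
t: 2.05
tool_pos: [0.4247, 0.1498, 0.2388]
eef_rot: [[-1.0, 0.003, 0.001], [0.003, 1.0, -0.0], [-0.001, -0.0, -1.0]]
wrist_force: [-0.0, 1.3, 0.2]
finger_gap: 0.0495
```

```bash
cat > w.py <<'E'
from fit import *
import sys
R={"lid_largest":(.4417,-.1519),"lid_second":(.4226,.1529),"lid_third":(.3647,-.286),"lid_smallest":(.4356,.0014),"jar_largest":(.6625,.0055),"jar_second":(.6507,.1698),"jar_third":(.632,-.17),"jar_smallest":(.5688,.3039)}
tag=sys.argv[1]
if __name__=="__main__":
    s=monitor.get_state();p=imaging.camera_params("wrist");im=imaging.get_image("wrist");CAM["wrist"]=p
    print(s["tool_pos"],s["t"])
    D=dts({"wrist":im})
    big=im.copy()
    for n in sys.argv[2:]:
        v,e=fit(n,D,R[n],["wrist"]);print(n,v,e)
        for P in model(n,*v): cv2.polylines(big,[proj("wrist",P,p).astype(int)],True,(255,0,0),1)
    cv2.imwrite(f"pics/{tag}.png",big)
E
python3 w.py w1 lid_second lid_smallest jar_second
```

```text
[0.4247 0.1498 0.2388] 2.05
lid_second [0.4237 0.1517] 0.8078548908233643
lid_smallest [0.436  0.0007] 0.7267329692840576
jar_second [0.6508 0.1681] 2.32450008392334
```

View pics/w1.png

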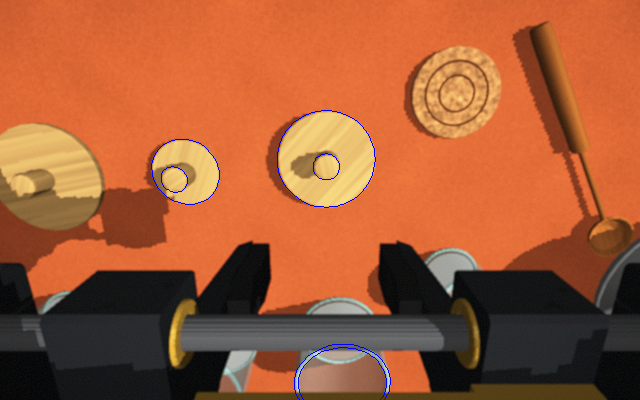

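>>> servo_tool(deltas=[{"x": 0.1, "y": 0.2, "z": 5, "wx": 0, "wy": 0, "wz": 0, "hand": 110}, {"x": 0.1, "y": 0.2, "z": 10, "wx": 0, "wy": 0, "wz": 0, "hand": 110}, {"x": 0.1, "y": 0.2, "z": 14, "wx": 0, "wy": 0, "wz": 0, "hand": 110}, {"x": 0.1, "y": 0.2, "z": 17.5, "wx": 0, "wy": 0, "wz": 0, "hand": 110}, {"x": 0.1, "y": 0.2, "z": 19.5, "wx": 0, "wy": 0, "wz": 0, "hand": 110}, {"x": 0.1, "y": 0.2, "z": 20.8, "wx": 0, "wy": 0, "wz": 0, "hand": 110}, {"x": 0.1, "y": 0.2, "z": 21.4, "wx": 0, "wy": 0, "wz": 0, "hand": 110}, {"x": 0.1, "y": 0.2, "z": 21.4, "wx": 0, "wy": 0, "wz": 0, "hand": 110}])

```text
t: 2.9
tool_pos: [0.4217, 0.1549, 0.0245]
eef_rot: [[-1.0, -0.0, -0.001], [-0.0, 1.0, -0.0], [0.001, -0.0, -1.0]]
wrist_force: [-0.6, -0.1, 0.5]
finger_gap: 0.0504
```

>>> servo_tool(deltas=[{"x": -0.15, "y": -0.25, "z": 0, "wx": 0, "wy": 0, "wz": 0, "hand": 110}, {"x": -0.15, "y": -0.25, "z": 0, "wx": 0, "wy": 0, "wz": 0, "hand": 110}, {"x": -0.15, "y": -0.25, "z": 0, "wx": 0, "wy": 0, "wz": 0, "hand": 255}, {"x": -0.15, "y": -0.25, "z": 0, "wx": 0, "wy": 0, "wz": 0, "hand": 255}, {"x": -0.15, "y": -0.25, "z": 0, "wx": 0, "wy": 0, "wz": 0, "hand": 255}, {"x": -0.15, "y": -0.25, "z": 0, "wx": 0, "wy": 0, "wz": 0, "hand": 255}, {"x": -0.15, "y": -0.25, "z": 0, "wx": 0, "wy": 0, "wz": 0, "hand": 255}, {"x": -0.15, "y": -0.25, "z": 0, "wx": 0, "wy": 0, "wz": 0, "hand": 255}])

```text
t: 3.7
tool_pos: [0.4235, 0.1522, 0.0249]
eef_rot: [[-1.0, -0.0, 0.0], [-0.0, 1.0, 0.0], [-0.0, 0.0, -1.0]]
wrist_force: [-1.6, -0.3, 3.5]
finger_gap: 0.0253
```

>>> servo_tool(deltas=[{"x": 0, "y": 0, "z": -2, "wx": 0, "wy": 0, "wz": 0, "hand": 255}, {"x": 0, "y": 0, "z": -6, "wx": 0, "wy": 0, "wz": 0, "hand": 255}, {"x": 0, "y": 0, "z": -10, "wx": 0, "wy": 0, "wz": 0, "hand": 255}, {"x": -3, "y": 0.5, "z": -12, "wx": 0, "wy": 0, "wz": 0, "hand": 255}, {"x": -7, "y": 1, "z": -12, "wx": 0, "wy": 0, "wz": 0, "hand": 255}, {"x": -11, "y": 1.5, "z": -12, "wx": 0, "wy": 0, "wz": 0, "hand": 255}, {"x": -15, "y": 1.7, "z": -12, "wx": 0, "wy": 0, "wz": 0, "hand": 255}, {"x": -19, "y": 1.7, "z": -12, "wx": 0, "wy": 0, "wz": 0, "hand": 255}, {"x": -22, "y": 1.7, "z": -12, "wx": 0, "wy": 0, "wz": 0, "hand": 255}, {"x": -22.7, "y": 1.7, "z": -12, "wx": 0, "wy": 0, "wz": 0, "hand": 255}])

```text
t: 4.7
tool_pos: [0.6524, 0.1688, 0.1433]
eef_rot: [[-1.0, 0.001, -0.0], [0.001, 1.0, -0.0], [0.0, -0.0, -1.0]]
wrist_force: [-0.4, 0.1, -1.4]
finger_gap: 0.0253
```

>>> servo_tool(deltas=[{"x": 0, "y": 0, "z": 0, "wx": 0, "wy": 0, "wz": 0, "hand": 255}, {"x": 0, "y": 0, "z": 0, "wx": 0, "wy": 0, "wz": 0, "hand": 255}])

```text
t: 4.9
tool_pos: [0.6494, 0.1694, 0.1445]
eef_rot: [[-1.0, -0.0, -0.001], [-0.0, 1.0, -0.0], [0.001, -0.0, -1.0]]
wrist_force: [-0.8, -0.0, 0.0]
finger_gap: 0.0252
```

```bash
cat > chk.py <<'E'
import sys
from fit import *
# usage: tag lid jar lidz xy
tag,lid,jar,off=sys.argv[1:5];off=float(off)
R={"jar_largest":(.6625,.0055),"jar_second":(.6507,.1698),"jar_third":(.632,-.17),"jar_smallest":(.5688,.3039)}
s=monitor.get_state();T=s["tool_pos"];print(T,s["t"],s["wrist_force"],s["finger_gap"])
ims={c:imaging.get_image(c) for c in("scene","side")};D=dts(ims);panels=[]
z0=T[2]-off
def modelL(n,x,y,z0=0): return [circ((x,y,z0+.018),L[n])] if z0 is not None and n in L else None
import fit as F
_m=F.model
F.model=lambda n,x,y,z0=0:[circ((x,y,z0+.018),L[n])] if n in L else _m(n,x,y,z0)
for c in ims:
    vl,el=F.fit(lid,D,T[:2],[c],z0);vj,ej=F.fit(jar,D,R[jar],[c])
    print(c,"lid",vl,round(el,2),"jar",vj,round(ej,2),"lid-tcp",vl-T[:2],"jar-lid mm",(vj-vl)*1e3)
    k=4;cen=proj(c,[[*R[jar],.1]],CAM[c])[0]
    x0,y0=int(min(max(cen[0]-50,0),540)),int(min(max(cen[1]-75,0),250))
    big=cv2.resize(ims[c][y0:y0+150,x0:x0+100],None,fx=k,fy=k,interpolation=cv2.INTER_CUBIC)
    for P in F.model(lid,*vl,z0)+F.model(jar,*vj): cv2.polylines(big,[((proj(c,P,CAM[c])-(x0,y0)+.5)*k).astype(int)],True,(255,0,0),1)
    panels.append(big)
cv2.imwrite(f"pics/{tag}.png",np.hstack(panels))
E
python3 chk.py c1 lid_second jar_second 0.0245
```

```text
[0.6494 0.1694 0.1445] 4.9 [-0.7933 -0.0009  0.0428] 0.025162687972789654
scene lid [0.6497 0.171 ] 0.86 jar [0.6508 0.1697] 1.44 lid-tcp [0.0003 0.0016] jar-lid mm [ 1.0824 -1.303 ]
side lid [0.6482 0.1644] 0.71 jar [0.6503 0.1677] 0.67 lid-tcp [-0.0012 -0.005 ] jar-lid mm [2.0672 3.3247]
```

View pics/c1.png

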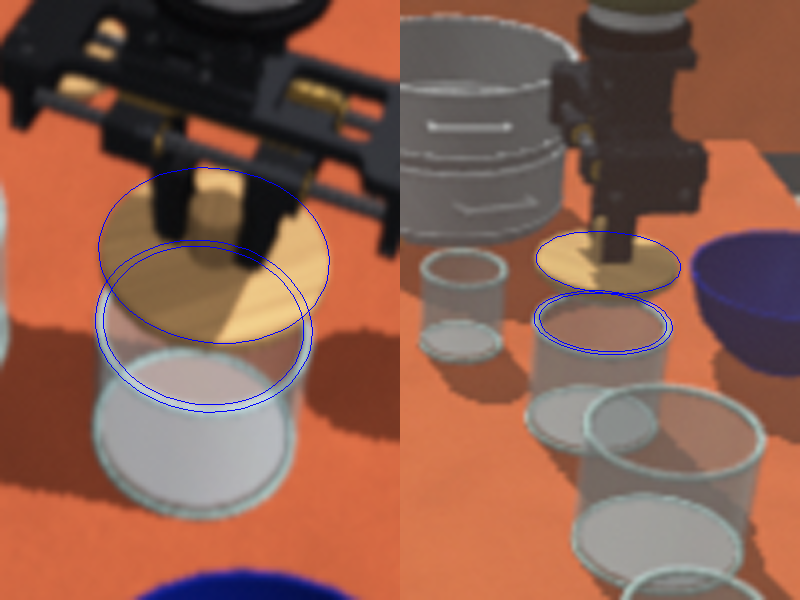

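>>> servo_tool(deltas=[{"x": -0.15, "y": 0, "z": 1.0, "wx": 0, "wy": 0, "wz": 0, "hand": 255}, {"x": -0.15, "y": 0, "z": 2.0, "wx": 0, "wy": 0, "wz": 0, "hand": 255}, {"x": -0.15, "y": 0, "z": 2.8, "wx": 0, "wy": 0, "wz": 0, "hand": 255}, {"x": -0.15, "y": 0, "z": 3.1, "wx": 0, "wy": 0, "wz": 0, "hand": 255}, {"x": -0.15, "y": 0, "z": 3.3, "wx": 0, "wy": 0, "wz": 0, "hand": 255}, {"x": -0.15, "y": 0, "z": 3.4, "wx": 0, "wy": 0, "wz": 0, "hand": 255}])

```text
t: 5.6
tool_pos: [0.652, 0.1693, 0.1107]
eef_rot: [[-1.0, -0.0, 0.0], [-0.0, 1.0, 0.0], [-0.0, 0.0, -1.0]]
wrist_force: [0.5, -0.4, -0.5]
finger_gap: 0.0251
```

>>> servo_tool(deltas=[{"x": 0, "y": 0, "z": 0.1, "wx": 0, "wy": 0, "wz": 0, "hand": 255}, {"x": 0, "y": 0, "z": 0.2, "wx": 0, "wy": 0, "wz": 0, "hand": 255}, {"x": 0, "y": 0, "z": 0.3, "wx": 0, "wy": 0, "wz": 0, "hand": 255}, {"x": 0, "y": 0, "z": 0.4, "wx": 0, "wy": 0, "wz": 0, "hand": 255}])

```text
t: 6.0
tool_pos: [0.652, 0.1693, 0.1068]
eef_rot: [[-1.0, -0.0, 0.0], [-0.0, 1.0, 0.0], [-0.0, 0.0, -1.0]]
wrist_force: [0.3, -0.4, -0.5]
finger_gap: 0.0252
```

>>> servo_tool(deltas=[{"x": 0, "y": 0, "z": 0.1, "wx": 0, "wy": 0, "wz": 0, "hand": 255}, {"x": 0, "y": 0, "z": 0.2, "wx": 0, "wy": 0, "wz": 0, "hand": 255}, {"x": 0, "y": 0, "z": 0.25, "wx": 0, "wy": 0, "wz": 0, "hand": 255}, {"x": 0, "y": 0, "z": 0.3, "wx": 0, "wy": 0, "wz": 0, "hand": 255}])

```text
t: 6.4
tool_pos: [0.6519, 0.1693, 0.104]
eef_rot: [[-1.0, -0.0, 0.0], [-0.0, 1.0, -0.0], [-0.0, -0.0, -1.0]]
wrist_force: [-1.4, -0.9, 3.3]
finger_gap: 0.0253
```

>>> servo_tool(deltas=[{"x": 0, "y": 0, "z": 0, "wx": 0, "wy": 0, "wz": 0, "hand": 110}, {"x": 0, "y": 0, "z": 0, "wx": 0, "wy": 0, "wz": 0, "hand": 110}, {"x": 0, "y": 0, "z": 0, "wx": 0, "wy": 0, "wz": 0, "hand": 110}, {"x": 0, "y": 0, "z": 0, "wx": 0, "wy": 0, "wz": 0, "hand": 110}, {"x": 0, "y": 0, "z": -0.5, "wx": 0, "wy": 0, "wz": 0, "hand": 110}, {"x": 0, "y": 0, "z": -2, "wx": 0, "wy": 0, "wz": 0, "hand": 110}, {"x": 0, "y": 0, "z": -5, "wx": 0, "wy": 0, "wz": 0, "hand": 110}, {"x": 3, "y": -2, "z": -8, "wx": 0, "wy": 0, "wz": 0, "hand": 110}, {"x": 6, "y": -5, "z": -8, "wx": 0, "wy": 0, "wz": 0, "hand": 110}])

```text
t: 7.3
tool_pos: [0.5928, 0.1197, 0.1877]
eef_rot: [[-1.0, -0.002, 0.008], [-0.002, 1.0, 0.0], [-0.008, 0.0, -1.0]]
wrist_force: [1.1, -1.3, -0.2]
finger_gap: 0.0501
```

>>> servo_tool(deltas=[{"x": 4, "y": -3, "z": 0, "wx": 0, "wy": 0, "wz": 0, "hand": 110}, {"x": 8, "y": -6, "z": 0, "wx": 0, "wy": 0, "wz": 0, "hand": 110}, {"x": 12, "y": -9, "z": 2, "wx": 0, "wy": 0, "wz": 0, "hand": 110}, {"x": 15, "y": -11.5, "z": 4, "wx": 0, "wy": 0, "wz": 0, "hand": 110}, {"x": 15.6, "y": -11.8, "z": 7, "wx": 0, "wy": 0, "wz": 0, "hand": 110}, {"x": 15.6, "y": -11.8, "z": 10, "wx": 0, "wy": 0, "wz": 0, "hand": 110}, {"x": 15.6, "y": -11.8, "z": 10, "wx": 0, "wy": 0, "wz": 0, "hand": 110}])

```text
t: 8.0
tool_pos: [0.4345, 0.0012, 0.082]
eef_rot: [[-1.0, 0.001, -0.005], [0.001, 1.0, 0.001], [0.005, 0.001, -1.0]]
wrist_force: [0.3, 0.3, 0.6]
finger_gap: 0.0504
```

```bash
python3 - <<'E'
from h import *
print(monitor.get_state()["tool_pos"])
a=imaging.get_image("scene")[150:370,180:500];b=imaging.get_image("side")[100:320,230:480]
cv2.imwrite("pics/c2.png",cv2.resize(np.hstack([a,b]),(800,309)))
E
```

```text
[0.4345 0.0012 0.082 ]
```

View pics/c2.png

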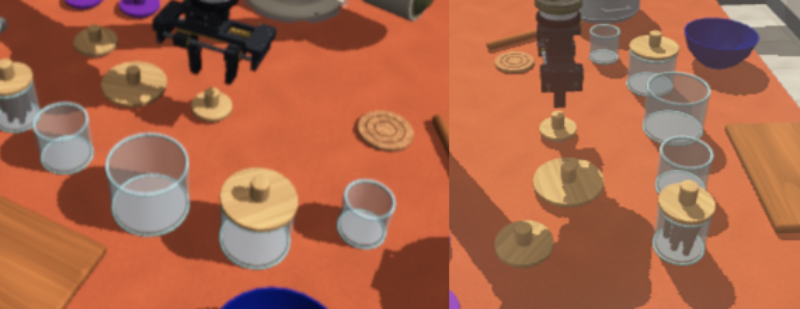

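>>> servo_tool(deltas=[{"x": 0, "y": 0, "z": 2, "wx": 0, "wy": 0, "wz": 0, "hand": 110}, {"x": 0, "y": 0, "z": 2, "wx": 0, "wy": 0, "wz": 0, "hand": 110}, {"x": 0, "y": 0, "z": 2, "wx": 0, "wy": 0, "wz": 0, "hand": 110}])

```text
t: 8.4
tool_pos: [0.4366, 0.0013, 0.0649]
eef_rot: [[-1.0, -0.001, 0.001], [-0.001, 1.0, -0.0], [-0.001, -0.0, -1.0]]
wrist_force: [0.8, -0.1, 0.1]
finger_gap: 0.0502
```

Now down 4.0 cm and close.

>>> servo_tool(deltas=[{"x": 0.1, "y": 0, "z": 2, "wx": 0, "wy": 0, "wz": 0, "hand": 110}, {"x": 0.1, "y": 0, "z": 3.4, "wx": 0, "wy": 0, "wz": 0, "hand": 110}, {"x": 0.1, "y": 0, "z": 4, "wx": 0, "wy": 0, "wz": 0, "hand": 110}, {"x": 0.1, "y": 0, "z": 4, "wx": 0, "wy": 0, "wz": 0, "hand": 110}, {"x": 0.1, "y": 0, "z": 4, "wx": 0, "wy": 0, "wz": 0, "hand": 255}, {"x": 0.1, "y": 0, "z": 4, "wx": 0, "wy": 0, "wz": 0, "hand": 255}, {"x": 0.1, "y": 0, "z": 4, "wx": 0, "wy": 0, "wz": 0, "hand": 255}, {"x": 0.1, "y": 0, "z": 4, "wx": 0, "wy": 0, "wz": 0, "hand": 255}, {"x": 0.1, "y": 0, "z": 4, "wx": 0, "wy": 0, "wz": 0, "hand": 255}])

```text
t: 9.3
tool_pos: [0.4352, 0.0012, 0.0242]
eef_rot: [[-1.0, -0.0, 0.001], [-0.0, 1.0, -0.0], [-0.001, -0.0, -1.0]]
wrist_force: [-0.9, -0.1, 5.4]
finger_gap: 0.0253
```

>>> servo_tool(deltas=[{"x": 0, "y": 0, "z": -2, "wx": 0, "wy": 0, "wz": 0, "hand": 255}, {"x": 0, "y": 0, "z": -6, "wx": 0, "wy": 0, "wz": 0, "hand": 255}, {"x": 0, "y": 2, "z": -10, "wx": 0, "wy": 0, "wz": 0, "hand": 255}, {"x": -1, "y": 6, "z": -13, "wx": 0, "wy": 0, "wz": 0, "hand": 255}, {"x": -3, "y": 10, "z": -13, "wx": 0, "wy": 0, "wz": 0, "hand": 255}, {"x": -5, "y": 14, "z": -13, "wx": 0, "wy": 0, "wz": 0, "hand": 255}, {"x": -7, "y": 18, "z": -13, "wx": 0, "wy": 0, "wz": 0, "hand": 255}, {"x": -9, "y": 22, "z": -13, "wx": 0, "wy": 0, "wz": 0, "hand": 255}, {"x": -11, "y": 26, "z": -13, "wx": 0, "wy": 0, "wz": 0, "hand": 255}, {"x": -12, "y": 27, "z": -13, "wx": 0, "wy": 0, "wz": 0, "hand": 255}])

```text
t: 10.3
tool_pos: [0.5553, 0.2748, 0.1531]
eef_rot: [[-1.0, -0.003, -0.0], [-0.003, 1.0, 0.001], [0.0, 0.001, -1.0]]
wrist_force: [-0.8, -1.1, -0.2]
finger_gap: 0.0251
```

```bash
python3 - <<'E'
from h import *
for uv in[(338,105),(310,95),(368,95),(338,112)]:print(ray("side",uv,0))
for uv in[(310,70),(368,70),(338,85)]:print(ray("side",uv,.13))
a=imaging.get_image("scene");cv2.imwrite("pics/c3.png",a)
E
```

```text
[0.602  0.5977 0.    ]
[0.4987 0.708  0.    ]
[0.743  0.6944 0.    ]
[0.5928 0.5313 0.    ]
[0.4922 0.6335 0.13  ]
[0.7164 0.6228 0.13  ]
[0.5781 0.4692 0.13  ]
```

View pics/c3.png

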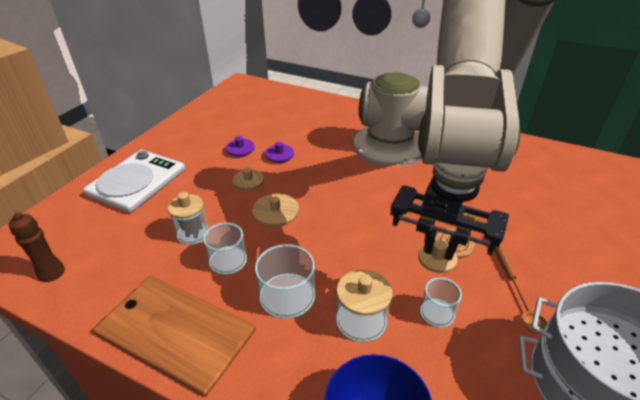

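>>> servo_tool(deltas=[{"x": -1.3, "y": 2.9, "z": 1, "wx": 0, "wy": 0, "wz": 0, "hand": 255}, {"x": -1.3, "y": 2.9, "z": 2, "wx": 0, "wy": 0, "wz": 0, "hand": 255}, {"x": -1.3, "y": 2.9, "z": 2, "wx": 0, "wy": 0, "wz": 0, "hand": 255}, {"x": -1.3, "y": 2.9, "z": 2, "wx": 0, "wy": 0, "wz": 0, "hand": 255}])

```text
t: 10.75
tool_pos: [0.5675, 0.2992, 0.1337]
eef_rot: [[-1.0, 0.0, -0.001], [0.0, 1.0, -0.001], [0.001, -0.001, -1.0]]
wrist_force: [0.0, 0.5, -0.5]
finger_gap: 0.0252
```

```bash
python3 chk.py c4 lid_smallest jar_smallest 0.024
```

```text
[0.5675 0.2992 0.1337] 10.75 [ 0.0305  0.5123 -0.5186] 0.025184828903457877
scene lid [0.5683 0.3006] 1.03 jar [0.5609 0.3027] 1.15 lid-tcp [0.0008 0.0013] jar-lid mm [-7.4027  2.1716]
side lid [0.5679 0.2978] 0.72 jar [0.5671 0.3064] 0.57 lid-tcp [ 0.0004 -0.0014] jar-lid mm [-0.7752  8.6073]
```

View pics/c4.png

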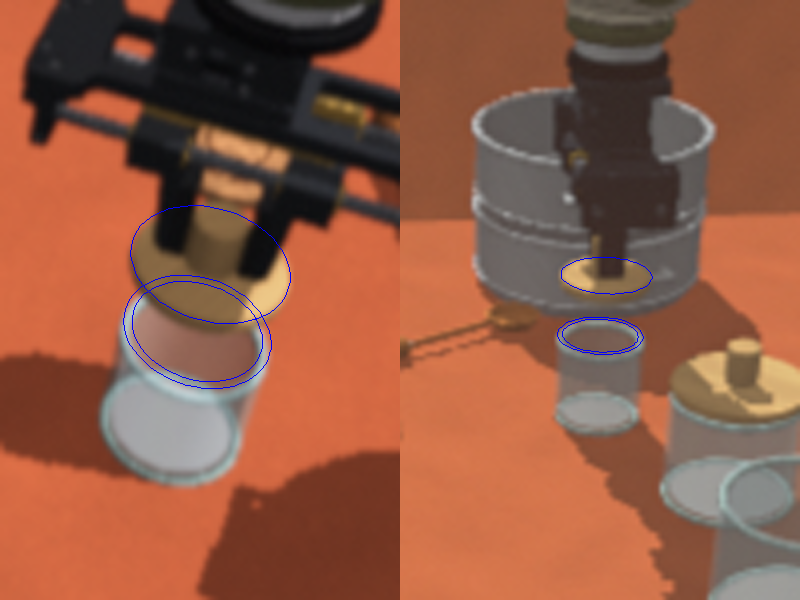

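>>> servo_tool(deltas=[{"x": 0.05, "y": 0.2, "z": 1, "wx": 0, "wy": 0, "wz": 0, "hand": 255}, {"x": 0.05, "y": 0.2, "z": 2, "wx": 0, "wy": 0, "wz": 0, "hand": 255}, {"x": 0.05, "y": 0.2, "z": 2.8, "wx": 0, "wy": 0, "wz": 0, "hand": 255}, {"x": 0.05, "y": 0.2, "z": 3, "wx": 0, "wy": 0, "wz": 0, "hand": 255}, {"x": 0.05, "y": 0.2, "z": 3, "wx": 0, "wy": 0, "wz": 0, "hand": 255}])

```text
t: 11.35
tool_pos: [0.5672, 0.3022, 0.1032]
eef_rot: [[-1.0, -0.0, -0.001], [-0.0, 1.0, -0.0], [0.001, -0.0, -1.0]]
wrist_force: [0.1, 0.4, 0.5]
finger_gap: 0.0253
```

```bash
python3 chk.py c5 lid_smallest jar_smallest 0.024; python3 - <<'E'
from h import *
p=imaging.camera_params("wrist");im=imaging.get_image("wrist");s=monitor.get_state()
for z,r in((.072,.035),(0,.035)): cv2.polylines(im,[proj("wrist",circ((.567,.3015,z),r),p).astype(int)],True,(255,0,0),1)
cv2.imwrite("pics/c5w.png",im)
E
```

```text
[0.5672 0.3022 0.1032] 11.35 [0.0728 0.3561 0.4894] 0.025288627581072583
scene lid [0.5675 0.3035] 0.99 jar [0.5613 0.3023] 1.18 lid-tcp [0.0003 0.0013] jar-lid mm [-6.2762 -1.2118]
side lid [0.5664 0.2998] 0.71 jar [0.5671 0.3068] 0.67 lid-tcp [-0.0008 -0.0024] jar-lid mm [0.7359 7.0224]
```

View pics/c5.png

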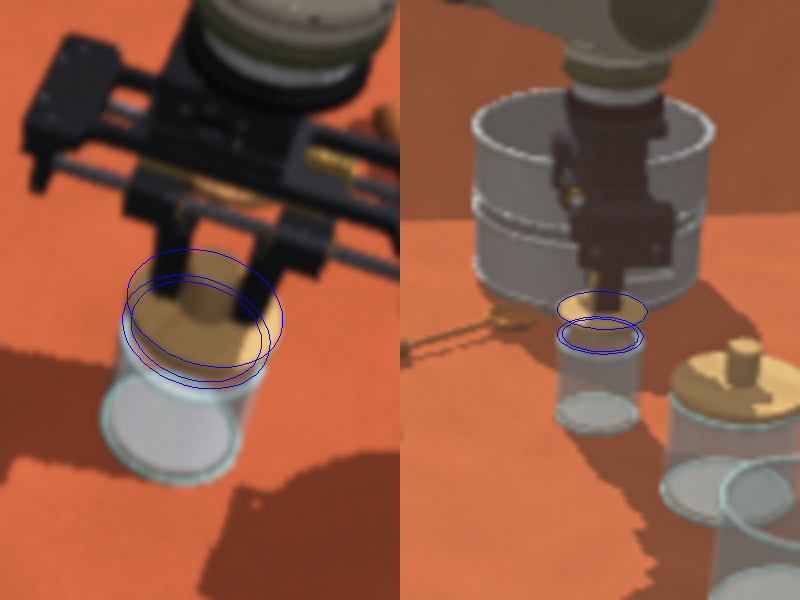

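View pics/c5w.png

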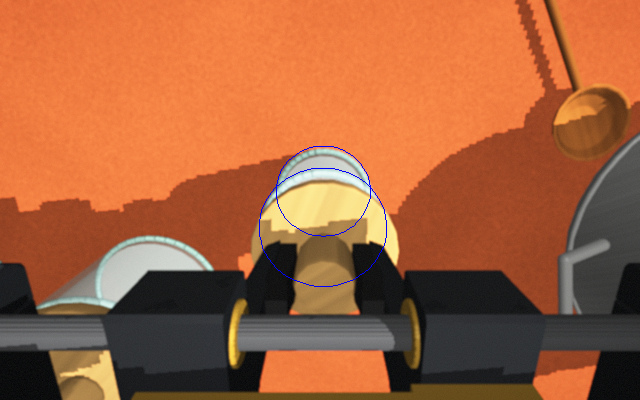

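```bash
cat > wz.py <<'E'
from fit import *
import sys
# tag x y H r [rlid zlid] -> zoomed wrist w/ overlay at given jar pos; lid overlay at TCP
tag,jar,lid,x,y,off=sys.argv[1:7];x,y,off=float(x),float(y),float(off)
s=monitor.get_state();p=imaging.camera_params("wrist");im=imaging.get_image("wrist");T=s["tool_pos"]
print(T,s["t"])
r,h=J[jar];cs=[(circ((x,y,h),r),(255,0,0)),(circ((x,y,0),r),(255,0,0)),(circ((T[0],T[1],T[2]-off+.018),L[lid]),(0,160,0)),(circ((T[0],T[1],T[2]-off+.009),L[lid]),(0,160,0))]
c=proj("wrist",[[x,y,h]],p)[0];W=100
x0=int(np.clip(c[0]-W,0,640-2*W));y0=int(np.clip(c[1]-100,0,250))
k=4;big=cv2.resize(im[y0:y0+150,x0:x0+2*W],None,fx=k,fy=k,interpolation=cv2.INTER_CUBIC)
ref=big.copy()
for P,col in cs: cv2.polylines(big,[((proj("wrist",P,p)-(x0,y0)+.5)*k).astype(int)],True,col,1)
cv2.imwrite(f"pics/{tag}.png",big)
E
python3 wz.py c6 jar_smallest lid_smallest .567 .3015 .024
```

```text
[0.5676 0.3023 0.1041] 11.5
```

View pics/c6.png

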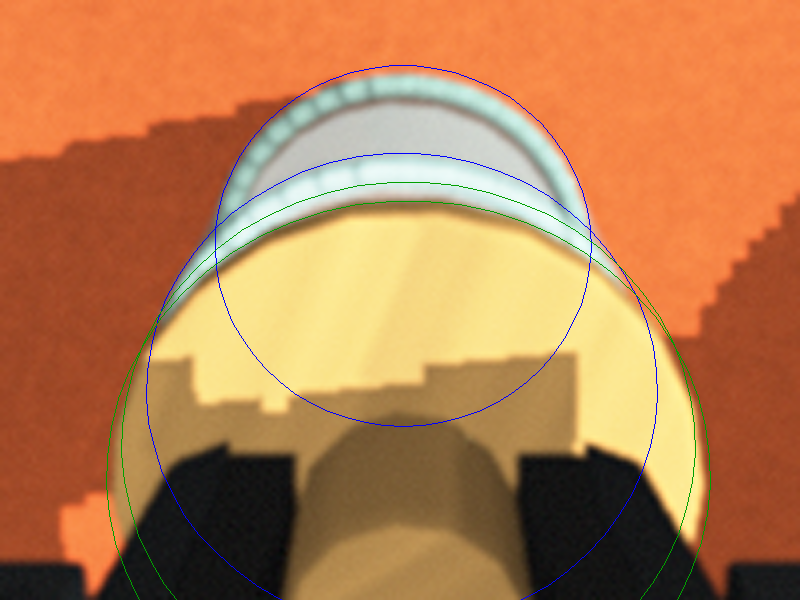

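>>> servo_tool(deltas=[{"x": 0.1, "y": -0.12, "z": 0.3, "wx": 0, "wy": 0, "wz": 0, "hand": 255}, {"x": 0.1, "y": -0.12, "z": 0.6, "wx": 0, "wy": 0, "wz": 0, "hand": 255}, {"x": 0.1, "y": -0.12, "z": 0.8, "wx": 0, "wy": 0, "wz": 0, "hand": 255}, {"x": 0.1, "y": -0.12, "z": 0.9, "wx": 0, "wy": 0, "wz": 0, "hand": 255}, {"x": 0.1, "y": -0.12, "z": 1.0, "wx": 0, "wy": 0, "wz": 0, "hand": 255}, {"x": 0.1, "y": -0.12, "z": 1.1, "wx": 0, "wy": 0, "wz": 0, "hand": 255}])

```text
t: 12.15
tool_pos: [0.5664, 0.3011, 0.0927]
eef_rot: [[-1.0, -0.0, 0.0], [-0.0, 1.0, 0.0], [-0.0, 0.0, -1.0]]
wrist_force: [0.7, -0.0, -0.2]
finger_gap: 0.0251
```

>>> servo_tool(deltas=[{"x": 0, "y": 0, "z": 0.15, "wx": 0, "wy": 0, "wz": 0, "hand": 255}, {"x": 0, "y": 0, "z": 0.3, "wx": 0, "wy": 0, "wz": 0, "hand": 255}, {"x": 0, "y": 0, "z": 0.4, "wx": 0, "wy": 0, "wz": 0, "hand": 255}, {"x": 0, "y": 0, "z": 0.5, "wx": 0, "wy": 0, "wz": 0, "hand": 255}, {"x": 0, "y": 0, "z": 0.53, "wx": 0, "wy": 0, "wz": 0, "hand": 255}])

```text
t: 12.65
tool_pos: [0.5664, 0.301, 0.0873]
eef_rot: [[-1.0, -0.0, -0.0], [-0.0, 1.0, -0.0], [0.0, -0.0, -1.0]]
wrist_force: [0.0, -0.3, -0.3]
finger_gap: 0.0253
```

>>> servo_tool(deltas=[{"x": 0, "y": 0, "z": 0.03, "wx": 0, "wy": 0, "wz": 0, "hand": 255}, {"x": 0, "y": 0, "z": 0.06, "wx": 0, "wy": 0, "wz": 0, "hand": 255}, {"x": 0, "y": 0, "z": 0.06, "wx": 0, "wy": 0, "wz": 0, "hand": 255}])

```text
t: 12.95
tool_pos: [0.5664, 0.3011, 0.0872]
eef_rot: [[-1.0, -0.0, 0.0], [-0.0, 1.0, 0.0], [-0.0, 0.0, -1.0]]
wrist_force: [-1.8, -0.8, 4.6]
finger_gap: 0.025
```

>>> servo_tool(deltas=[{"x": 0, "y": 0, "z": 0, "wx": 0, "wy": 0, "wz": 0, "hand": 110}, {"x": 0, "y": 0, "z": 0, "wx": 0, "wy": 0, "wz": 0, "hand": 110}, {"x": 0, "y": 0, "z": 0, "wx": 0, "wy": 0, "wz": 0, "hand": 110}, {"x": 0, "y": 0, "z": 0, "wx": 0, "wy": 0, "wz": 0, "hand": 110}, {"x": 0, "y": 0, "z": -0.5, "wx": 0, "wy": 0, "wz": 0, "hand": 110}, {"x": 0, "y": 0, "z": -2, "wx": 0, "wy": 0, "wz": 0, "hand": 110}, {"x": 0, "y": 0, "z": -5, "wx": 0, "wy": 0, "wz": 0, "hand": 110}, {"x": 1, "y": -2, "z": -9, "wx": 0, "wy": 0, "wz": 0, "hand": 110}, {"x": 2, "y": -6, "z": -11, "wx": 0, "wy": 0, "wz": 0, "hand": 110}])

```text
t: 13.85
tool_pos: [0.5468, 0.2421, 0.2001]
eef_rot: [[-1.0, -0.003, 0.005], [-0.003, 1.0, 0.001], [-0.005, 0.001, -1.0]]
wrist_force: [0.9, -0.7, -0.5]
finger_gap: 0.0503
```

>>> servo_tool(deltas=[{"x": 1, "y": -4, "z": 0, "wx": 0, "wy": 0, "wz": 0, "hand": 110}, {"x": 2, "y": -8, "z": 0, "wx": 0, "wy": 0, "wz": 0, "hand": 110}, {"x": 3, "y": -12, "z": 0, "wx": 0, "wy": 0, "wz": 0, "hand": 110}, {"x": 4.5, "y": -16.5, "z": 0, "wx": 0, "wy": 0, "wz": 0, "hand": 110}, {"x": 6, "y": -21, "z": 0, "wx": 0, "wy": 0, "wz": 0, "hand": 110}, {"x": 7.5, "y": -25.5, "z": 0, "wx": 0, "wy": 0, "wz": 0, "hand": 110}, {"x": 9, "y": -30, "z": 0, "wx": 0, "wy": 0, "wz": 0, "hand": 110}, {"x": 10, "y": -34.5, "z": 0, "wx": 0, "wy": 0, "wz": 0, "hand": 110}, {"x": 10.4, "y": -38, "z": 0, "wx": 0, "wy": 0, "wz": 0, "hand": 110}, {"x": 10.4, "y": -39.2, "z": 0, "wx": 0, "wy": 0, "wz": 0, "hand": 110}])

```text
t: 14.85
tool_pos: [0.4421, -0.1537, 0.1973]
eef_rot: [[-1.0, 0.003, 0.001], [0.003, 1.0, -0.001], [-0.001, -0.001, -1.0]]
wrist_force: [0.3, 0.2, 0.7]
finger_gap: 0.0503
```

>>> servo_tool(deltas=[{"x": 0, "y": 0, "z": 0, "wx": 0, "wy": 0, "wz": 0, "hand": 110}, {"x": 0, "y": 0, "z": 0, "wx": 0, "wy": 0, "wz": 0, "hand": 110}])

```text
t: 15.05
tool_pos: [0.4426, -0.1499, 0.1969]
eef_rot: [[-1.0, -0.001, -0.0], [-0.001, 1.0, 0.0], [0.0, 0.0, -1.0]]
wrist_force: [0.7, -0.5, -0.4]
finger_gap: 0.0499
```

```bash
python3 w.py w2 lid_largest lid_third jar_third jar_largest
```

```text
[ 0.4426 -0.1499  0.1969] 15.05
lid_largest [ 0.4428 -0.1533] 1.2458328008651733
lid_third [ 0.3656 -0.2862] 1.307142734527588
jar_third [ 0.6325 -0.1686] 2.201441526412964
jar_largest [0.6714 0.0052] 3.573570728302002
```

View pics/w2.png

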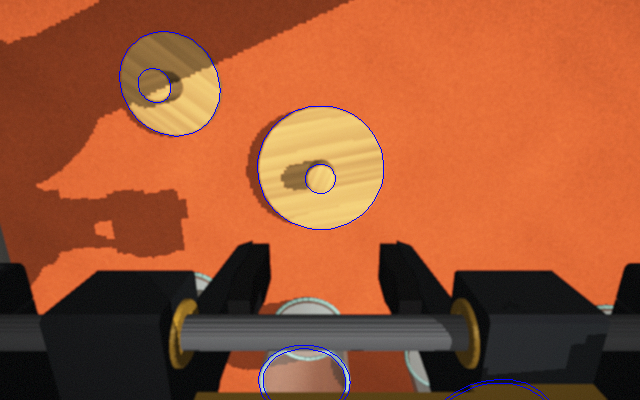

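>>> servo_tool(deltas=[{"x": 0, "y": -0.2, "z": 4.5, "wx": 0, "wy": 0, "wz": 0, "hand": 110}, {"x": 0, "y": -0.2, "z": 9, "wx": 0, "wy": 0, "wz": 0, "hand": 110}, {"x": 0, "y": -0.2, "z": 13, "wx": 0, "wy": 0, "wz": 0, "hand": 110}, {"x": 0, "y": -0.2, "z": 15.3, "wx": 0, "wy": 0, "wz": 0, "hand": 110}, {"x": 0, "y": -0.2, "z": 16.6, "wx": 0, "wy": 0, "wz": 0, "hand": 110}, {"x": 0, "y": -0.2, "z": 17.2, "wx": 0, "wy": 0, "wz": 0, "hand": 110}, {"x": 0, "y": -0.2, "z": 17.2, "wx": 0, "wy": 0, "wz": 0, "hand": 110}, {"x": 0, "y": -0.2, "z": 17.2, "wx": 0, "wy": 0, "wz": 0, "hand": 110}])

```text
t: 15.9
tool_pos: [0.443, -0.1526, 0.0255]
eef_rot: [[-1.0, -0.001, 0.001], [-0.001, 1.0, -0.001], [-0.001, -0.001, -1.0]]
wrist_force: [0.2, -0.4, 1.2]
finger_gap: 0.05
```

>>> servo_tool(deltas=[{"x": 0, "y": 0, "z": 0, "wx": 0, "wy": 0, "wz": 0, "hand": 255}, {"x": 0, "y": 0, "z": 0, "wx": 0, "wy": 0, "wz": 0, "hand": 255}, {"x": 0, "y": 0, "z": 0, "wx": 0, "wy": 0, "wz": 0, "hand": 255}, {"x": 0, "y": 0, "z": 0, "wx": 0, "wy": 0, "wz": 0, "hand": 255}, {"x": 0, "y": 0, "z": 0, "wx": 0, "wy": 0, "wz": 0, "hand": 255}])

```text
t: 16.4
tool_pos: [0.4426, -0.1531, 0.0252]
eef_rot: [[-1.0, -0.0, 0.0], [-0.0, 1.0, -0.0], [-0.0, -0.0, -1.0]]
wrist_force: [-0.9, 1.0, 4.4]
finger_gap: 0.0252
```

>>> servo_tool(deltas=[{"x": 0, "y": 0, "z": -2, "wx": 0, "wy": 0, "wz": 0, "hand": 255}, {"x": 0, "y": 0, "z": -6, "wx": 0, "wy": 0, "wz": 0, "hand": 255}, {"x": -1, "y": 1, "z": -10, "wx": 0, "wy": 0, "wz": 0, "hand": 255}, {"x": -4, "y": 3.5, "z": -12, "wx": 0, "wy": 0, "wz": 0, "hand": 255}, {"x": -7, "y": 6, "z": -12, "wx": 0, "wy": 0, "wz": 0, "hand": 255}, {"x": -11, "y": 9, "z": -12, "wx": 0, "wy": 0, "wz": 0, "hand": 255}, {"x": -15, "y": 12, "z": -12, "wx": 0, "wy": 0, "wz": 0, "hand": 255}, {"x": -19, "y": 14.5, "z": -12, "wx": 0, "wy": 0, "wz": 0, "hand": 255}, {"x": -21.5, "y": 15.5, "z": -12, "wx": 0, "wy": 0, "wz": 0, "hand": 255}, {"x": -21.9, "y": 15.8, "z": -12, "wx": 0, "wy": 0, "wz": 0, "hand": 255}])

```text
t: 17.4
tool_pos: [0.663, 0.0066, 0.1435]
eef_rot: [[-1.0, -0.002, -0.001], [-0.002, 1.0, 0.0], [0.001, 0.0, -1.0]]
wrist_force: [-0.7, -1.0, -0.8]
finger_gap: 0.025
```

>>> servo_tool(deltas=[{"x": 0, "y": 0, "z": 0.5, "wx": 0, "wy": 0, "wz": 0, "hand": 255}, {"x": 0, "y": 0, "z": 1, "wx": 0, "wy": 0, "wz": 0, "hand": 255}, {"x": 0, "y": 0, "z": 1, "wx": 0, "wy": 0, "wz": 0, "hand": 255}])

```text
t: 17.7
tool_pos: [0.6602, 0.0044, 0.1339]
eef_rot: [[-1.0, 0.001, -0.002], [0.001, 1.0, 0.0], [0.002, 0.0, -1.0]]
wrist_force: [0.3, 1.1, -1.4]
finger_gap: 0.0254
```

```bash
python3 chk.py c7 lid_largest jar_largest 0.025;python3 wz.py c7w jar_largest lid_largest .6627 .006 .025
```

```text
[0.6602 0.0044 0.1339] 17.7 [ 0.3374  1.119  -1.4047] 0.025367098174620815
scene lid [0.6656 0.0089] 0.93 jar [ 0.6429 -0.0062] 1.42 lid-tcp [0.0054 0.0045] jar-lid mm [-22.7734 -15.1637]
side lid [0.6592 0.0034] 0.77 jar [ 0.6565 -0.0015] 1.23 lid-tcp [-0.001 -0.001] jar-lid mm [-2.6663 -4.9102]
[0.6609 0.0045 0.135 ] 17.8
```

View pics/c7.png

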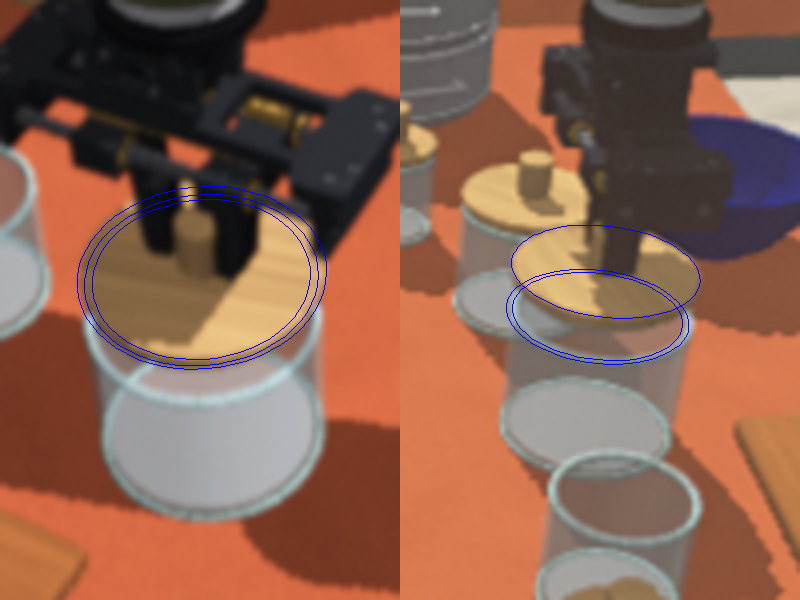

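View pics/c7w.png

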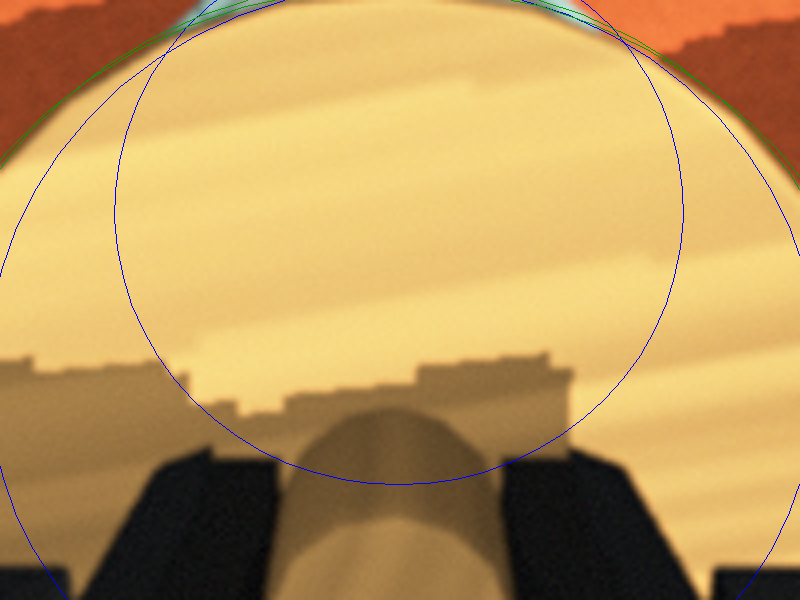

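```bash
sed -i 's/W=100/W=int(sys.argv[7]) if len(sys.argv)>7 else 100/; s/c\[1\]-100,0,250/c[1]-W*.9,0,400-int(1.5*W)/; s/k=4;big=cv2.resize(im\[y0:y0+150/k=400\/W;big=cv2.resize(im[y0:y0+int(1.5*W)/' wz.py;python3 wz.py c8w jar_largest lid_largest .6635 .006 .025 150
```

```text
[0.6611 0.0045 0.1352] 17.85
```

View pics/c8w.png

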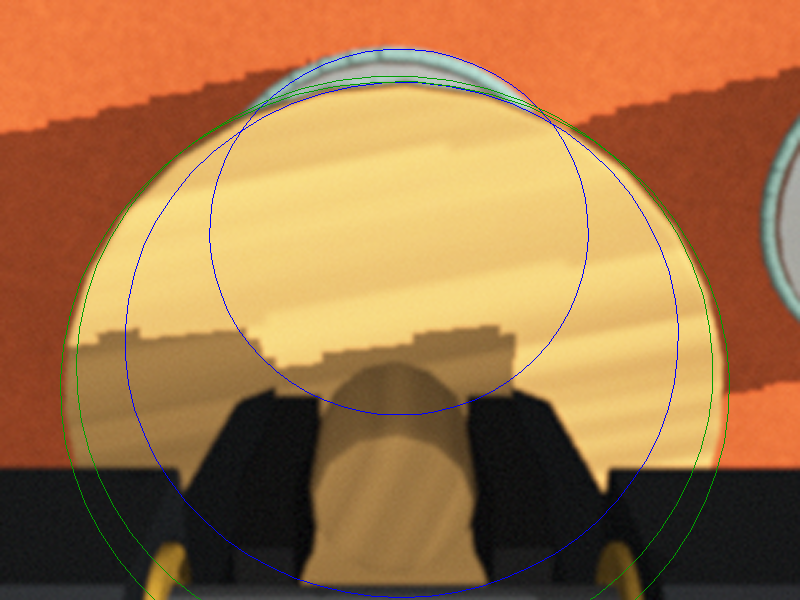

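>>> servo_tool(deltas=[{"x": -0.2, "y": 0.05, "z": 0.4, "wx": 0, "wy": 0, "wz": 0, "hand": 255}, {"x": -0.2, "y": 0.05, "z": 0.8, "wx": 0, "wy": 0, "wz": 0, "hand": 255}, {"x": -0.2, "y": 0.05, "z": 1.1, "wx": 0, "wy": 0, "wz": 0, "hand": 255}, {"x": -0.2, "y": 0.05, "z": 1.3, "wx": 0, "wy": 0, "wz": 0, "hand": 255}, {"x": -0.2, "y": 0.05, "z": 1.4, "wx": 0, "wy": 0, "wz": 0, "hand": 255}, {"x": -0.2, "y": 0.05, "z": 1.5, "wx": 0, "wy": 0, "wz": 0, "hand": 255}])

```text
t: 18.5
tool_pos: [0.6635, 0.0056, 0.1198]
eef_rot: [[-1.0, -0.0, 0.0], [-0.0, 1.0, -0.0], [-0.0, -0.0, -1.0]]
wrist_force: [-0.4, 0.0, -1.0]
finger_gap: 0.0251
```

>>> servo_tool(deltas=[{"x": 0, "y": -0.05, "z": 0.1, "wx": 0, "wy": 0, "wz": 0, "hand": 255}, {"x": 0, "y": -0.05, "z": 0.2, "wx": 0, "wy": 0, "wz": 0, "hand": 255}, {"x": 0, "y": -0.05, "z": 0.3, "wx": 0, "wy": 0, "wz": 0, "hand": 255}, {"x": 0, "y": -0.05, "z": 0.4, "wx": 0, "wy": 0, "wz": 0, "hand": 255}])

```text
t: 18.9
tool_pos: [0.6634, 0.0049, 0.1159]
eef_rot: [[-1.0, -0.0, 0.0], [-0.0, 1.0, -0.0], [-0.0, -0.0, -1.0]]
wrist_force: [-0.6, -1.6, -0.0]
finger_gap: 0.0247
```

>>> servo_tool(deltas=[{"x": 0, "y": 0, "z": 0.1, "wx": 0, "wy": 0, "wz": 0, "hand": 255}, {"x": 0, "y": 0, "z": 0.2, "wx": 0, "wy": 0, "wz": 0, "hand": 255}, {"x": 0, "y": 0, "z": 0.3, "wx": 0, "wy": 0, "wz": 0, "hand": 255}, {"x": 0, "y": 0, "z": 0.37, "wx": 0, "wy": 0, "wz": 0, "hand": 255}])

```text
t: 19.3
tool_pos: [0.6634, 0.0048, 0.1122]
eef_rot: [[-1.0, -0.0, -0.0], [-0.0, 1.0, -0.0], [0.0, -0.0, -1.0]]
wrist_force: [-4.5, -1.6, 5.1]
finger_gap: 0.0254
```

>>> servo_tool(deltas=[{"x": 0, "y": 0, "z": 0, "wx": 0, "wy": 0, "wz": 0, "hand": 110}, {"x": 0, "y": 0, "z": 0, "wx": 0, "wy": 0, "wz": 0, "hand": 110}, {"x": 0, "y": 0, "z": 0, "wx": 0, "wy": 0, "wz": 0, "hand": 110}, {"x": 0, "y": 0, "z": 0, "wx": 0, "wy": 0, "wz": 0, "hand": 110}, {"x": 0, "y": 0, "z": -0.5, "wx": 0, "wy": 0, "wz": 0, "hand": 110}, {"x": 0, "y": 0, "z": -2, "wx": 0, "wy": 0, "wz": 0, "hand": 110}, {"x": 0, "y": 0, "z": -5, "wx": 0, "wy": 0, "wz": 0, "hand": 110}, {"x": 2, "y": -1, "z": -8, "wx": 0, "wy": 0, "wz": 0, "hand": 110}, {"x": 5, "y": -4, "z": -9, "wx": 0, "wy": 0, "wz": 0, "hand": 110}])

```text
t: 20.2
tool_pos: [0.6145, -0.0339, 0.2053]
eef_rot: [[-1.0, -0.003, 0.006], [-0.003, 1.0, -0.001], [-0.006, -0.001, -1.0]]
wrist_force: [-0.3, -0.2, 0.2]
finger_gap: 0.0499
```

>>> servo_tool(deltas=[{"x": 3, "y": -3, "z": 0, "wx": 0, "wy": 0, "wz": 0, "hand": 110}, {"x": 6, "y": -6, "z": 0, "wx": 0, "wy": 0, "wz": 0, "hand": 110}, {"x": 9, "y": -9, "z": 0, "wx": 0, "wy": 0, "wz": 0, "hand": 110}, {"x": 12, "y": -12, "z": 0, "wx": 0, "wy": 0, "wz": 0, "hand": 110}, {"x": 15, "y": -15, "z": 0, "wx": 0, "wy": 0, "wz": 0, "hand": 110}, {"x": 18, "y": -18, "z": 0, "wx": 0, "wy": 0, "wz": 0, "hand": 110}, {"x": 21, "y": -21, "z": 0, "wx": 0, "wy": 0, "wz": 0, "hand": 110}, {"x": 24, "y": -24, "z": 0, "wx": 0, "wy": 0, "wz": 0, "hand": 110}, {"x": 24.8, "y": -25.1, "z": 0, "wx": 0, "wy": 0, "wz": 0, "hand": 110}, {"x": 24.8, "y": -25.1, "z": 0, "wx": 0, "wy": 0, "wz": 0, "hand": 110}])

```text
t: 21.2
tool_pos: [0.365, -0.2871, 0.2025]
eef_rot: [[-1.0, 0.003, 0.001], [0.003, 1.0, -0.001], [-0.001, -0.001, -1.0]]
wrist_force: [1.4, -0.3, 0.8]
finger_gap: 0.0502
```

>>> servo_tool(deltas=[{"x": 0, "y": 0, "z": 0, "wx": 0, "wy": 0, "wz": 0, "hand": 110}, {"x": 0, "y": 0, "z": 0, "wx": 0, "wy": 0, "wz": 0, "hand": 110}])

```text
t: 21.4
tool_pos: [0.3664, -0.285, 0.2022]
eef_rot: [[-1.0, -0.002, 0.0], [-0.002, 1.0, 0.0], [-0.0, 0.0, -1.0]]
wrist_force: [0.4, 0.5, 0.5]
finger_gap: 0.0501
```

```bash
python3 w.py w3 lid_third; python3 - <<'E'
from h import *
a=imaging.get_image("scene")[150:370,180:500];b=imaging.get_image("side")[100:320,230:480]
cv2.imwrite("pics/c9.png",cv2.resize(np.hstack([a,b]),(800,309)))
E
```

```text
[ 0.3664 -0.285   0.2022] 21.4
lid_third [ 0.3652 -0.2868] 1.2241605520248413
```

View pics/w3.png

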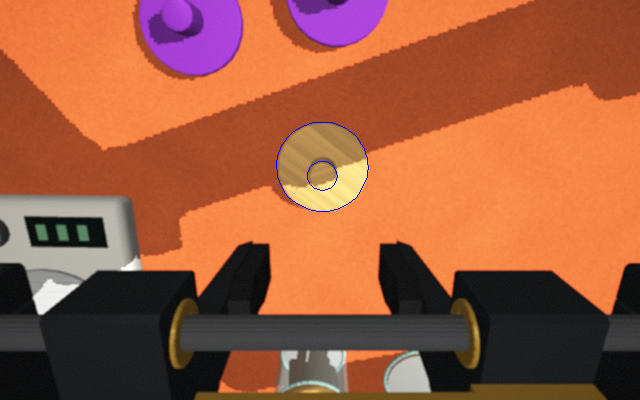

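View pics/c9.png

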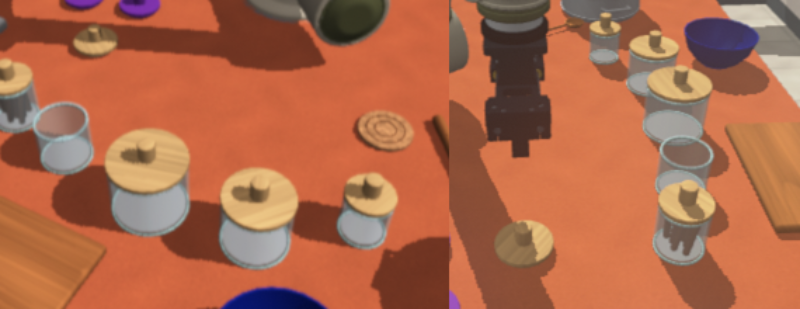

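>>> servo_tool(deltas=[{"x": 0.08, "y": -0.12, "z": 4.5, "wx": 0, "wy": 0, "wz": 0, "hand": 110}, {"x": 0.08, "y": -0.12, "z": 9, "wx": 0, "wy": 0, "wz": 0, "hand": 110}, {"x": 0.08, "y": -0.12, "z": 13, "wx": 0, "wy": 0, "wz": 0, "hand": 110}, {"x": 0.08, "y": -0.12, "z": 15.5, "wx": 0, "wy": 0, "wz": 0, "hand": 110}, {"x": 0.08, "y": -0.12, "z": 17.1, "wx": 0, "wy": 0, "wz": 0, "hand": 110}, {"x": 0.08, "y": -0.12, "z": 17.7, "wx": 0, "wy": 0, "wz": 0, "hand": 110}, {"x": 0.08, "y": -0.12, "z": 17.7, "wx": 0, "wy": 0, "wz": 0, "hand": 110}, {"x": 0.08, "y": -0.12, "z": 17.7, "wx": 0, "wy": 0, "wz": 0, "hand": 110}])

```text
t: 22.35
tool_pos: [0.3651, -0.2874, 0.0259]
eef_rot: [[-1.0, -0.001, 0.001], [-0.001, 1.0, -0.001], [-0.001, -0.001, -1.0]]
wrist_force: [0.1, 0.4, 0.4]
finger_gap: 0.0502
```

>>> servo_tool(deltas=[{"x": 0, "y": 0, "z": 0, "wx": 0, "wy": 0, "wz": 0, "hand": 255}, {"x": 0, "y": 0, "z": 0, "wx": 0, "wy": 0, "wz": 0, "hand": 255}, {"x": 0, "y": 0, "z": 0, "wx": 0, "wy": 0, "wz": 0, "hand": 255}, {"x": 0, "y": 0, "z": 0, "wx": 0, "wy": 0, "wz": 0, "hand": 255}, {"x": 0, "y": 0, "z": 0, "wx": 0, "wy": 0, "wz": 0, "hand": 255}])

```text
t: 22.85
tool_pos: [0.3648, -0.2873, 0.0255]
eef_rot: [[-1.0, -0.0, 0.0], [-0.0, 1.0, -0.0], [-0.0, -0.0, -1.0]]
wrist_force: [-0.8, 1.4, 5.2]
finger_gap: 0.0252
```

>>> servo_tool(deltas=[{"x": 0, "y": 0, "z": -2, "wx": 0, "wy": 0, "wz": 0, "hand": 255}, {"x": 0, "y": 0, "z": -6, "wx": 0, "wy": 0, "wz": 0, "hand": 255}, {"x": -1, "y": 2, "z": -10, "wx": 0, "wy": 0, "wz": 0, "hand": 255}, {"x": -4, "y": 5, "z": -12.5, "wx": 0, "wy": 0, "wz": 0, "hand": 255}, {"x": -8, "y": 8, "z": -12.5, "wx": 0, "wy": 0, "wz": 0, "hand": 255}, {"x": -12, "y": 10, "z": -12.5, "wx": 0, "wy": 0, "wz": 0, "hand": 255}, {"x": -16, "y": 11.5, "z": -12.5, "wx": 0, "wy": 0, "wz": 0, "hand": 255}, {"x": -20, "y": 11.9, "z": -12.5, "wx": 0, "wy": 0, "wz": 0, "hand": 255}, {"x": -24, "y": 11.9, "z": -12.5, "wx": 0, "wy": 0, "wz": 0, "hand": 255}, {"x": -26.6, "y": 11.9, "z": -12, "wx": 0, "wy": 0, "wz": 0, "hand": 255}])

```text
t: 23.85
tool_pos: [0.6329, -0.1676, 0.145]
eef_rot: [[-1.0, -0.001, 0.001], [-0.001, 1.0, -0.0], [-0.001, -0.0, -1.0]]
wrist_force: [-0.4, -0.1, -0.0]
finger_gap: 0.0253
```

>>> servo_tool(deltas=[{"x": 0, "y": 0, "z": 1, "wx": 0, "wy": 0, "wz": 0, "hand": 255}, {"x": 0, "y": 0, "z": 2, "wx": 0, "wy": 0, "wz": 0, "hand": 255}, {"x": 0, "y": 0, "z": 2.6, "wx": 0, "wy": 0, "wz": 0, "hand": 255}, {"x": 0, "y": 0, "z": 2.6, "wx": 0, "wy": 0, "wz": 0, "hand": 255}, {"x": 0, "y": 0, "z": 2.6, "wx": 0, "wy": 0, "wz": 0, "hand": 255}])

```text
t: 24.35
tool_pos: [0.6303, -0.1684, 0.1196]
eef_rot: [[-1.0, 0.0, 0.0], [0.0, 1.0, -0.0], [-0.0, -0.0, -1.0]]
wrist_force: [0.0, -0.2, -1.2]
finger_gap: 0.025
```

```bash
python3 chk.py c10 lid_third jar_third 0.0255;python3 wz.py c10w jar_third lid_third .6315 -.168 .0255 110
```

```text
[ 0.6303 -0.1684  0.1196] 24.35 [ 0.0133 -0.203  -1.2322] 0.025001754182209176
scene lid [ 0.6328 -0.1647] 0.91 jar [ 0.6145 -0.1876] 1.35 lid-tcp [0.0025 0.0037] jar-lid mm [-18.2786 -22.9038]
side lid [ 0.6291 -0.1705] 0.98 jar [ 0.6314 -0.1733] 1.03 lid-tcp [-0.0011 -0.0021] jar-lid mm [ 2.2384 -2.743 ]
[ 0.6306 -0.1684  0.1199] 24.45
```

View pics/c10.png

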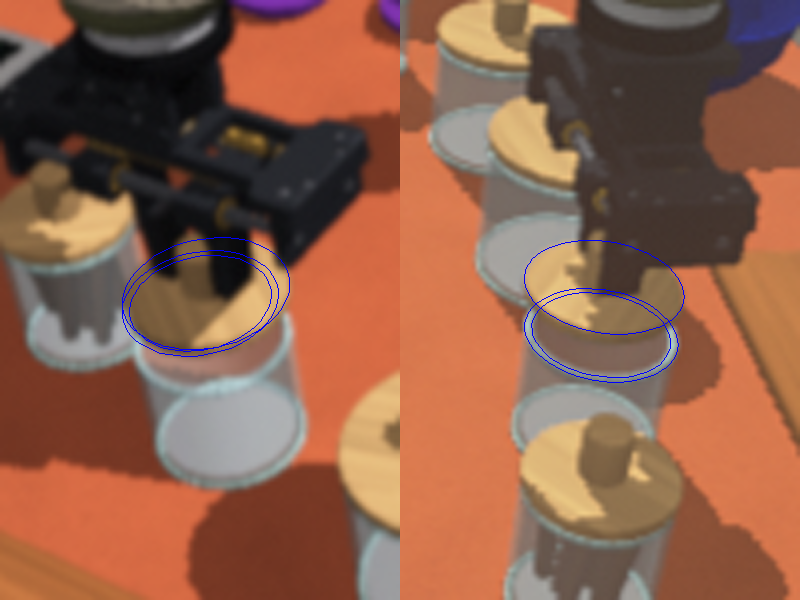

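View pics/c10w.png

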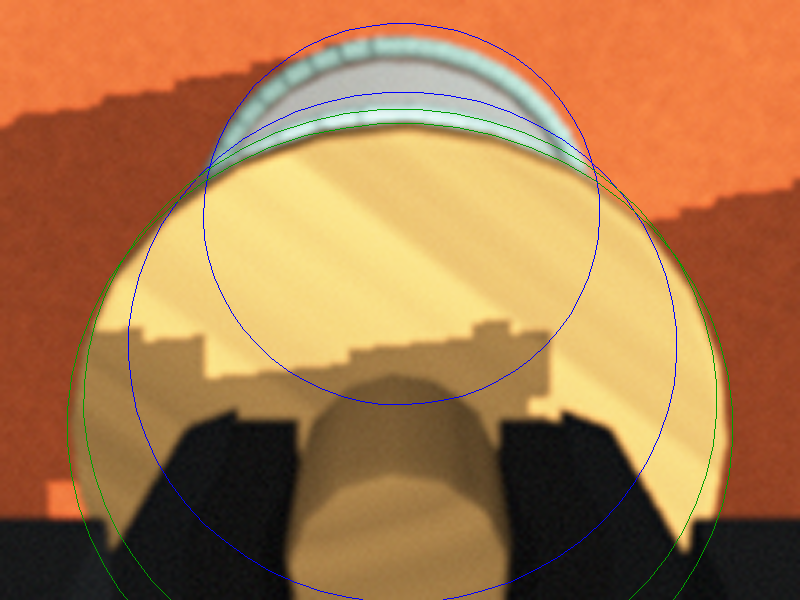

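>>> servo_tool(deltas=[{"x": -0.25, "y": -0.1, "z": 0.5, "wx": 0, "wy": 0, "wz": 0, "hand": 255}, {"x": -0.25, "y": -0.1, "z": 1.0, "wx": 0, "wy": 0, "wz": 0, "hand": 255}, {"x": -0.25, "y": -0.1, "z": 1.3, "wx": 0, "wy": 0, "wz": 0, "hand": 255}, {"x": -0.25, "y": -0.1, "z": 1.5, "wx": 0, "wy": 0, "wz": 0, "hand": 255}, {"x": -0.25, "y": -0.1, "z": 1.6, "wx": 0, "wy": 0, "wz": 0, "hand": 255}, {"x": -0.25, "y": -0.1, "z": 1.7, "wx": 0, "wy": 0, "wz": 0, "hand": 255}])

```text
t: 25.1
tool_pos: [0.6332, -0.1691, 0.1021]
eef_rot: [[-1.0, -0.0, 0.0], [-0.0, 1.0, -0.0], [-0.0, -0.0, -1.0]]
wrist_force: [-0.5, -0.0, -0.1]
finger_gap: 0.0252
```

>>> servo_tool(deltas=[{"x": 0, "y": 0, "z": 0.15, "wx": 0, "wy": 0, "wz": 0, "hand": 255}, {"x": 0, "y": 0, "z": 0.3, "wx": 0, "wy": 0, "wz": 0, "hand": 255}, {"x": 0, "y": 0, "z": 0.4, "wx": 0, "wy": 0, "wz": 0, "hand": 255}, {"x": 0, "y": 0, "z": 0.5, "wx": 0, "wy": 0, "wz": 0, "hand": 255}, {"x": 0, "y": 0, "z": 0.54, "wx": 0, "wy": 0, "wz": 0, "hand": 255}])

```text
t: 25.6
tool_pos: [0.6332, -0.1691, 0.0966]
eef_rot: [[-1.0, -0.0, -0.0], [-0.0, 1.0, 0.0], [0.0, 0.0, -1.0]]
wrist_force: [-0.3, -0.7, -1.4]
finger_gap: 0.0251
```

>>> servo_tool(deltas=[{"x": 0, "y": 0, "z": 0.04, "wx": 0, "wy": 0, "wz": 0, "hand": 255}, {"x": 0, "y": 0, "z": 0.07, "wx": 0, "wy": 0, "wz": 0, "hand": 255}, {"x": 0, "y": 0, "z": 0.07, "wx": 0, "wy": 0, "wz": 0, "hand": 255}])

```text
t: 25.9
tool_pos: [0.6332, -0.1692, 0.0966]
eef_rot: [[-1.0, -0.0, 0.0], [-0.0, 1.0, -0.0], [-0.0, -0.0, -1.0]]
wrist_force: [-2.1, 1.5, 4.1]
finger_gap: 0.0253
```

Seated. Release, then rise and back off for a final look.

>>> servo_tool(deltas=[{"x": 0, "y": 0, "z": 0, "wx": 0, "wy": 0, "wz": 0, "hand": 110}, {"x": 0, "y": 0, "z": 0, "wx": 0, "wy": 0, "wz": 0, "hand": 110}, {"x": 0, "y": 0, "z": 0, "wx": 0, "wy": 0, "wz": 0, "hand": 110}, {"x": 0, "y": 0, "z": 0, "wx": 0, "wy": 0, "wz": 0, "hand": 110}, {"x": 0, "y": 0, "z": -0.5, "wx": 0, "wy": 0, "wz": 0, "hand": 110}, {"x": 0, "y": 0, "z": -2, "wx": 0, "wy": 0, "wz": 0, "hand": 110}, {"x": 0, "y": 0, "z": -5, "wx": 0, "wy": 0, "wz": 0, "hand": 110}, {"x": 2, "y": 0, "z": -9, "wx": 0, "wy": 0, "wz": 0, "hand": 110}, {"x": 6, "y": 2, "z": -12, "wx": 0, "wy": 0, "wz": 0, "hand": 110}, {"x": 10, "y": 4, "z": -12, "wx": 0, "wy": 0, "wz": 0, "hand": 110}])

```text
t: 26.9
tool_pos: [0.5335, -0.1297, 0.2196]
eef_rot: [[-1.0, 0.0, 0.007], [0.0, 1.0, -0.003], [-0.007, -0.003, -1.0]]
wrist_force: [-0.2, -0.0, 0.3]
finger_gap: 0.0501
```

>>> servo_tool(deltas=[{"x": 4, "y": 2, "z": 0, "wx": 0, "wy": 0, "wz": 0, "hand": 110}, {"x": 8, "y": 5, "z": 0, "wx": 0, "wy": 0, "wz": 0, "hand": 110}, {"x": 12, "y": 9, "z": 0, "wx": 0, "wy": 0, "wz": 0, "hand": 110}, {"x": 14, "y": 12, "z": 0, "wx": 0, "wy": 0, "wz": 0, "hand": 110}, {"x": 15, "y": 12, "z": 0, "wx": 0, "wy": 0, "wz": 0, "hand": 110}, {"x": 15, "y": 12, "z": 0, "wx": 0, "wy": 0, "wz": 0, "hand": 110}, {"x": 15, "y": 12, "z": 0, "wx": 0, "wy": 0, "wz": 0, "hand": 110}])

```text
t: 27.6
tool_pos: [0.3841, -0.01, 0.2164]
eef_rot: [[-1.0, 0.0, 0.001], [0.0, 1.0, -0.001], [-0.001, -0.001, -1.0]]
wrist_force: [-0.0, -0.2, 0.9]
finger_gap: 0.0502
```

```bash
cat > fin.py <<'E'
from fit import *
import fit as F
s=monitor.get_state();print(s["tool_pos"],s["t"],s["finger_gap"])
ims={c:imaging.get_image(c) for c in("scene","side")};D=dts(ims)
R={"jar_largest":(.6633,.0050),"jar_second":(.651,.1695),"jar_third":(.633,-.169),"jar_smallest":(.567,.302)}
Z={"jar_largest":.087,"jar_second":.079,"jar_third":.071,"jar_smallest":.063}
fits={}
J2=dict(J)
for j,x in R.items():
    l="lid"+j[3:]
    F.model=lambda n,x,y,z0=0:[circ((x,y,z0+.018),L[n]),circ((x,y,z0+.048),.013)]
    fits[l]={c:F.fit(l,D,x,[c],Z[j]) for c in ims}
    for c in ims: print(l,c,fits[l][c])
for c,box in {"scene":(160,170,480,350),"side":(320,100,440,300)}.items():
    k=min(800/(box[2]-box[0]),600/(box[3]-box[1]))
    big=cv2.resize(ims[c][box[1]:box[3],box[0]:box[2]],None,fx=k,fy=k,interpolation=cv2.INTER_CUBIC)
    cv2.imwrite(f"pics/fin_{c}.png",big)
E
python3 fin.py
```

```text
[ 0.3841 -0.01    0.2164] 27.6 0.05015625529301189
lid_largest scene (array([0.664 , 0.0078]), np.float64(1.195483922958374))
lid_largest side (array([0.6614, 0.0028]), np.float64(0.629027783870697))
lid_second scene (array([0.6526, 0.1712]), np.float64(0.9636887907981873))
lid_second side (array([0.6496, 0.1666]), np.float64(0.6410309076309204))
lid_third scene (array([ 0.634 , -0.1658]), np.float64(0.7052587866783142))
lid_third side (array([ 0.632 , -0.1708]), np.float64(0.6062202453613281))
lid_smallest scene (array([0.5676, 0.3028]), np.float64(0.7127581834793091))
lid_smallest side (array([0.5652, 0.2974]), np.float64(0.7159820795059204))
```

View pics/fin_scene.png

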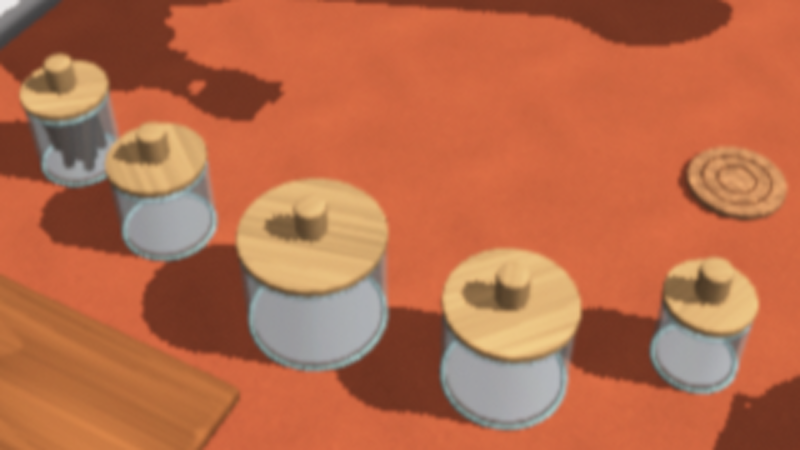

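View pics/fin_side.png

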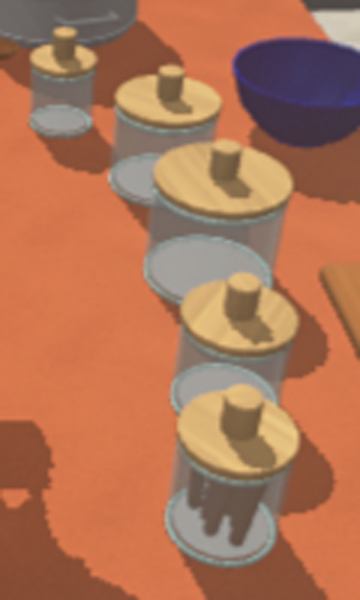

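All four lids sit flush and level on their jars, the jars haven't moved, and the arm is clear of everything.

```bash
python3 -c "
from bench import finish_job
print(finish_job())"
```

```text
the job is handed in; nothing more can be done
None
```

All four wooden lids are on the jars they fit, and I handed the job in at about 28 s; the hand-in gives no verdict. I picked each lid up by its knob, lined it up over its jar using the cameras, lowered it slowly and let go once it touched down. The vertical wrist force read 3–5 N at touchdown.

**Last checks:**
- **Height:** when I let go, each lid was within about 1 mm of its seated height by the arm's own reading. The gripper was also level at that point.
- **Final pictures:** both fixed cameras show every lid flat on its rim. The jars and the closed jar look unmoved, judged by eye only. The gripper is open and well clear of everything.
- **Centring:** the final lid fits in the pictures match where I set the lids down to within about 4 mm per camera.

**Checks that disagreed:**
- **Cameras:** the two fixed cameras differ from each other by up to about 6 mm, mostly along their viewing direction. I used their sideways readings and the wrist camera for alignment instead.
- **Jar rim fits:** some automatic fits of the jar rims failed when the held lid covered the rim, so I ignored those.
- **Largest lid:** it showed about 4.5 N of sideways force at touchdown, possibly the plug brushing the glass. I did not investigate it further, since the lid looked properly seated afterwards.

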